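Dip the tempering tank with the gauge rod and present its tip

ROBOT

A 6-joint arm with a two-finger parallel gripper is mounted at the origin on the work surface. World frame = base frame: x ahead of the robot, y to its left, z up, the work surface at z = 0. Lengths are in mm, angles in degrees, forces in N, time in s.
With the tool pointing down it reaches from about 275 to 1000 mm from the base axis. Payload 8.4 kg.
Tool frame: the origin (TCP) lies midway between the tips of the shut fingers; the grasp point (between the pads) lies 19 mm behind it; z points along the fingers, y is the direction in which the jaws open and shut (so a half turn about z gives the same grasp; the last joint's range is limited). The gripper opens to 85 mm and grips with 20 to 120 N. Pads are 22 mm wide; open, the fingers measure 114 mm over their backs; the gripper's body (76 mm by 85 mm) begins 54 mm behind the grasp point. The pads swing forward as they close: fully open they stand 13 mm farther back than shut.
Start: joints at [67.758, 20.225, 93.587, -0, 66.188, -0.138], TCP at [235.187, 579.064, 231.281] pointing down, gripper open.
Joint ranges: [-150.9, 150.9], [-52.94, 120.26], [3.33, 152.33], [-74.26, 254.26], [0, 154.13], [-172.89, 172.89]. Speed limits (degrees/s): [127.2, 127.2, 159.86, 180, 180, 180].

INTERFACE

Orientations are given as [roll, pitch, yaw] about the fixed x, y, z axes, in that order (R = Rz(yaw) Ry(pitch) Rx(roll)).
In Python, from cell import sensors, viewer, hand_in gives the robot as it stands.
- The arm moves only by the tool servo_tool, never from a script. Its argument "targets" is one flat list of numbers, 7 for each row, row after row: the turn, a rotation vector about the tool's x, y, z in degrees, then the shift along the tool's x, y, z in mm, then the finger opening in mm, from 0 to 85.4. A call has 1 to 8 rows; each row is the pose to reach, as a shift and turn from the pose measured when the call began, along the tool's axes at that moment; what a row does not reach only later rows make up. A row lasts 1/12 s, in which the tool goes at most 41.7 mm and 7.16 degrees, less where a joint would pass 70% of its speed; a pose out of reach is approached as far as the arm can. A call with a gripper value outside its range is refused whole. The fingers move at their own pace and stop on an object; the grip force is fixed at half the most. Time passes only in rows, so rows that repeat a pose let the fingers close. It gives the time, the measured TCP pose, the force and the opening at its end, in the units of the state.
- sensors.sense(): the state, without advancing time (a new reading comes with each control period).
- viewer.read_camera(name): name is "scene" or "top" or "wrist"; returns the picture (384x512x3 uint8, blue, green, red); there is no depth.
- viewer.camera_info(name): a dict with "fx", "fy", "cx", "cy" (pixels), "k1" (the pictures are not rectified: a ray, as slopes to the right and down, at radius r is drawn at 1 + k1 r^2 times it, then the intrinsics apply), "rvec" (rotation vector, rad) and "tvec" (3), from world to camera coordinates, as OpenCV has them; the wrist camera has in their place "T_tool_cam" (4x4, takes a point from camera to tool coordinates, whose origin is the TCP and whose axes are the flange's). Camera axes: x right, y down, z forward; pixel columns grow to the right and rows downward; lengths in mm; the calibration is good to about 2 mm. A picture is of the moment at which its call begins: read the wrist's pose just before it. camera_info takes no time and is no camera call.
- hand_in(): hands the job in, once; it reports no verdict.
Trained networks look in the newest picture that a camera, given by its name, has taken for a name from the list of things; names that differ only in an ending like _2 or _b are one class to them, and where a whole thing is asked for, a point or a joint stands for the part that bears it (a point fixed in the world has none). Each returns a list of dicts, best first, with "p" (0 to 1); they miss things now and then, are a little off and sometimes report something else, mostly with a low value. They report only what shows in the picture. A call takes as long as a camera call. They do not tell look-alikes from the thing itself.
- viewer.boxes_of(thing, camera): "at" ([column, row] in pixels, amid what is visible of it).
- viewer.pinpoint(thing, camera): "at" ([column, row] in pixels: a listed point, or the origin of a listed thing).
The state is a dict: "time_s": time; "joint_positions": joint angles; "qd": joint speeds; "joint_efforts": joint torques, N m; "position": TCP position; "ee_rot": TCP orientation; "contact_force": force on the tool from outside, world axes, zero at the start; "moment": the same for the moment, N m; "width": opening from 0.0 (shut) to 1.0 (fully open).
Only numpy, scipy, OpenCV 4.12 (cv2) and the standard library are available. Lean on these libraries where they do the work, as an engineer would, in place of code of your own. Each camera call takes 0.05 s, during which the arm holds its last target.

TASK

First fold the white reading panel on its stand back until it stands upright. Then take the gauge rod from its cradle, push it into the tank's inclined guide tube until its collar stops against the tube's mouth, draw it fully out again, and hold it level and clear of everything close in front of the panel, parallel to the panel and with its tip in front of it, ready to be read. Finish while holding the rod still there, with the panel still upright, and leave the bottle, the small jar, the drilled block and the screwdriver where they are.

Things in the scene. Friction and masses are not known exactly. Their poses are not given: they have to be found in the camera images.
- gauge_grip (a point): Loose gauge rod, about 0.12 kg. This point: centre of its black handle, a bar 90 mm long (x), 16 mm wide (y), 18 mm high (z). Axes: the rod's own, +x along the rod to the tip. Starts lying level in the cradle, tip roughly towards the robot, handle centre 45 mm above the table. Take it from above across the 16 mm at mid-handle: sides and below are free (37 mm down to the cradle's base plate).
- gauge_collar (a point): Centre of the collar's face that looks to the tip, 68 mm from the handle centre along the rod's +x. The collar is a steel disc 26 mm across, 8 mm thick; between it and the handle is a 10 mm neck. Same axes as gauge_grip.
- gauge_tip (a point): Tip of the rod, 158 mm from the handle centre, 90 mm beyond the collar face. The rod beyond the collar is steel, 8 mm in diameter, with a round end. Same axes as gauge_grip.
- cradle: Fixed cradle: aluminium base plate 260 x 70 x 8 mm with two black notched posts: one under the handle's rear end (42 mm behind its centre, cheeks 44 mm above the table), one under the thin rod (125 mm ahead, cheeks 51 mm above the table). Lift the rod straight up. Origin on the table below the resting rod's handle centre (to 2 mm), +x as the resting rod's +x.
- guide_tube: Fixed aluminium guide tube on the tank. Origin at the centre of its mouth, 140 mm above the table; +z is the tube's axis and points out of the mouth, 40 degrees above the horizontal and away from the robot; -z is the way in. Bore 14 mm, outside diameter 30 mm, bore 110 mm deep and open at its inner end: the rod goes 90 mm in, then its collar stops on the mouth. 
- tank: Fixed white tempering tank that carries the guide tube. Origin on the table below the tube's mouth. Its box reaches from 20 to 150 mm towards -x of its frame (towards the robot), 130 mm wide, 110 mm high.
- stand: Fixed reading stand: aluminium base plate 150 (x) by 130 mm (y, from -55 to +75), 10 mm thick. Origin on the table; z up, +x along the panel's hinge, +y is the front, where the rod is presented.
- stand_hinge (a point): Middle of the panel's hinge line, 14 mm above the table, at y = -45 mm in the stand's frame; the hinge runs along the stand's x. Axes as the stand's.
- panel (a joint): White panel's angle, rad: 0 = flat forward over the base plate (stand's +y), 1.57 = upright; starts 0.65 to 1.0, goes back to 2.2, no stop at upright. Stiff hinge (0.11 N m friction) stays where left: push its free edge from the front, following the edge's arc up and back (a straight level push can jam). 130 mm wide (x), 80 mm hinge to free edge, 4 mm thick; upright its top is 94 mm above the table.
- panel_edge (a point): Middle of the panel's free edge; moves with the panel.
- bottle: Bystander: white plastic bottle, 48 mm across, 90 mm high, loose. Origin at the centre of its underside.
- vial: Bystander: small amber glass jar, 32 mm across, 55 mm high, loose. Origin at the centre of its underside.
- stage_block: Bystander: black drilled metal block 60 x 60 x 22 mm, loose. Origin at the centre of its underside.
- driver: Bystander: screwdriver with a black handle, 160 mm long, lying on the table. Origin at the middle of its length, on the table.
Not all that is in view belongs to the job. Leave any orange look-alike of the part that bears gauge_grip alone.

How it is judged (in metres and radians):
On the way, in this order (a step that is already met when the one before it is completed fails the run):
1. the panel stands upright, within about 10 degrees, while the gauge rod is still in its cradle (value of joint panel between 1.4 and 1.74 rad and distance of gauge_grip from where it was at the start of the episode below 0.02 m), for 0.2 s.
2. the rod is in the guide tube with its collar stopped against the mouth (z of gauge_collar in the frame of guide_tube below 0.003 m and distance between gauge_collar and guide_tube below 0.007 m and angle between the x axis of gauge_tip and the z axis of guide_tube, either way round below 0.1 rad and z of gauge_tip in the frame of guide_tube above -0.1 m), for 0.2 s.
3. the rod is drawn fully out of the tube (z of gauge_tip in the frame of guide_tube above 0.005 m), for 0.1 s.
At the end, for the whole second after the job is handed in: Panel upright (1.40 to 1.74 rad). Rod held still, touching only the fingers, level within 0.1 rad, within 0.3 rad of parallel to the panel; its tip within 70 mm of the panel's middle along the hinge, 5 to 105 mm in front of the hinge line, 22 to 100 mm above the table (value of joint panel between 1.4 and 1.74 rad and angle between gauge_tip's own x axis and vertical between 1.4708 and 1.6708 rad and angle between the x axis of gauge_tip and the x axis of stand, either way round below 0.3 rad and x of gauge_tip in the frame of stand between -0.07 and 0.07 m and y of gauge_tip in the frame of stand between -0.04 and 0.06 m and height (world z) of gauge_tip between 0.022 and 0.1 m and height (world z) of gauge_grip above 0.022 m and contact force between gauge and the fingers above 1 N and contact force between gauge and stand below 0.1 N and contact force between gauge and cradle below 0.1 N and contact force between gauge and tank below 0.1 N and linear speed of gauge below 0.02 m/s and angular speed of gauge below 0.15 rad/s); the arm keeps its last pose, push and grip.
It fails at once if the white bottle is disturbed (moved more than 30 mm) (distance of bottle from where it was at the start of the episode above 0.03 m).
It fails at once if the amber jar is disturbed (moved more than 30 mm) (distance of vial from where it was at the start of the episode above 0.03 m).
It fails at once if the drilled block is disturbed (moved more than 30 mm) (distance of stage_block from where it was at the start of the episode above 0.03 m).
It fails at once if the screwdriver is disturbed (moved more than 30 mm) (distance of driver from where it was at the start of the episode above 0.03 m).
It also fails if it takes over 70 s, if anything falls off the work surface, if the arm or the gripper's body presses on something with over 40 N, if the wrist force passes 120 N, or if a joint passes its speed limit or range.

## Working session

There is one attempt and no reset: what is moved stays moved. The work goes in short steps, Python scripts to look and compute and a tool call to move; the robot and the scene stay as the last step left them, time stands still between calls to the robot, and variables do not carry over. Pictures are saved under pics/ and viewed, and the job is handed in when it is done.

Besides the shell and the picture viewer there is one more tool, called after "Emit:" by a JSON object that holds its "op" and its "data". servo_tool: Moves the arm, as the interface text tells. Its arguments: {"type":"object","properties":{"targets":{"type":"array","items":{"type":"number"}}},"required":["targets"]}

```bash
ls; mkdir -p pics; python3 - <<'E'
from cell import sensors, viewer
import cv2
print(sensors.sense())
for n in ("scene","top","wrist"):
    im=viewer.read_camera(n); cv2.imwrite(f"pics/{n}0.png",im); print(n,viewer.camera_info(n))
E
```

```text
pics
{'time_s': 0.0, 'joint_positions': array([ 6.77589073e+01,  2.02630349e+01,  9.36295830e+01, -8.84150887e-05,
        6.61856575e+01, -1.37952755e-01]), 'qd': array([-0.05867726, -0.05730894,  0.08964863,  0.03279535, -0.0417738 ,
       -0.03284866]), 'joint_efforts': array([-7.25677619e-04, -6.05257559e+01, -3.42061293e+01,  7.69554072e-05,
        9.36441851e-03,  5.30741795e-05]), 'position': array([234.99953148, 578.63195898, 230.55190169]), 'ee_rot': array([-1.79921725e+02, -1.07627656e-04,  1.57896896e+02]), 'contact_force': array([-0.34014613, -0.42871086, -0.24243375]), 'moment': array([ 0.03055754,  0.00807747, -0.01004652]), 'width': 0.9980775843610897}
scene {'fx': 440.91889382015887, 'fy': 440.91889382015887, 'cx': 257.74103310983804, 'cy': 185.80134761343328, 'k1': -0.11271051260448219, 'rvec': array([ 1.40178147,  2.27656616, -0.79798258]), 'tvec': array([ 211.23160268, -310.93099244, 1498.47349168])}
top {'fx': 357.22373480892276, 'fy': 357.22373480892276, 'cx': 254.82918051099958, 'cy': 199.70363618365658, 'k1': 0.027967530853094617, 'rvec': array([ 2.16752285, -2.12149353,  0.17545761]), 'tvec': array([  11.89442199,  523.84783937, 1102.46217273])}
wrist {'fx': 337.81474941329225, 'fy': 337.81474941329225, 'cx': 255.39508160620306, 'cy': 189.29116212954847, 'k1': -0.028386492758664575, 'T_tool_cam': array([[ 7.01503459e-04, -9.62748161e-01, -2.70398755e-01,
         6.85210014e+01],
       [ 9.99999433e-01,  8.91947102e-04, -5.81427865e-04,
        -6.10464475e-02],
       [ 8.00949994e-04, -2.70398194e-01,  9.62748241e-01,
        -1.42975366e+02],
       [ 0.00000000e+00,  0.00000000e+00,  0.00000000e+00,
         1.00000000e+00]])}
```

View pics/scene0.png

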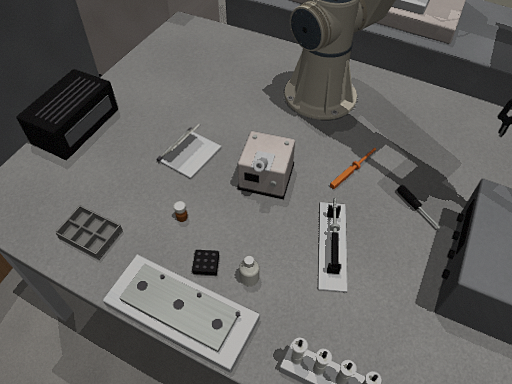

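View pics/top0.png

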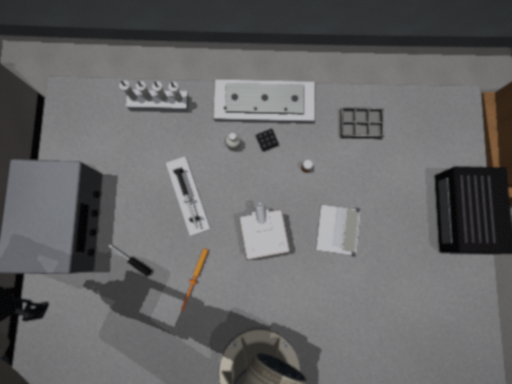

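View pics/wrist0.png

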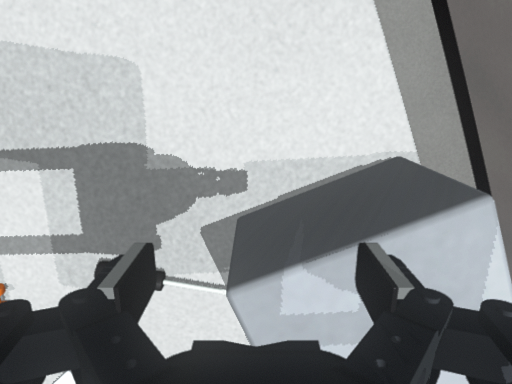

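```bash
cat > h.py <<'E'
from cell import sensors, viewer
import numpy as np, cv2
from scipy.spatial.transform import Rotation as Ro
def cam(n):
    """R,t world->cam"""
    c=viewer.camera_info(n)
    if n=="wrist":
        s=sensors.sense(); Rt=Ro.from_euler('xyz',s['ee_rot'],degrees=True).as_matrix()
        T=np.eye(4);T[:3,:3]=Rt;T[:3,3]=s['position']; W=T@c['T_tool_cam']; W=np.linalg.inv(W)
        return c,W[:3,:3],W[:3,3]
    return c,Ro.from_rotvec(c['rvec']).as_matrix(),c['tvec']
def ray(n,px,C=None):
    c,R,t=C or cam(n)
    u=np.array([(px[0]-c['cx'])/c['fx'],(px[1]-c['cy'])/c['fy']]); v=u.copy()
    for _ in range(20): v=u/(1+c['k1']*(v@v))
    o=-R.T@t; d=R.T@np.array([v[0],v[1],1]); return o,d/np.linalg.norm(d)
def onz(n,px,z,C=None):
    o,d=ray(n,px,C); return o+d*(z-o[2])/d[2]
def proj(n,P,C=None):
    c,R,t=C or cam(n); q=R@np.asarray(P,float)+t; v=q[:2]/q[2]; v=v*(1+c['k1']*(v@v))
    return np.array([c['fx']*v[0]+c['cx'],c['fy']*v[1]+c['cy']])
def tri(rays):
    A=np.zeros((3,3));b=np.zeros(3)
    for o,d in rays:
        M=np.eye(3)-np.outer(d,d);A+=M;b+=M@o
    X=np.linalg.solve(A,b); return X,[np.linalg.norm((np.eye(3)-np.outer(d,d))@(X-o)) for o,d in rays]
E
python3 - <<'E'
from h import *
names="gauge_grip gauge_collar gauge_tip cradle guide_tube tank stand stand_hinge panel_edge bottle vial stage_block driver".split()
for t in names:
    for n in ("scene","top"):
        for r in viewer.pinpoint(t,n)[:3]:
            print(t,n,np.round(r['at'],1),round(r['p'],2))
E
```

```text
gauge_grip scene [342.4 179.8] 0.84
gauge_grip top [199.8 261.2] 0.81
gauge_grip top [182.5 181.3] 0.59
gauge_collar scene [334.5 224.4] 0.79
gauge_collar scene [355.8 165. ] 0.66
gauge_collar scene [418.7 208.3] 0.33
gauge_collar top [186.9 201.7] 0.77
gauge_collar top [191.8 285.1] 0.52
gauge_tip scene [377.8 145.7] 0.73
gauge_tip scene [333.9 198.9] 0.55
gauge_tip top [180.5 311.1] 0.64
gauge_tip top [197.1 227. ] 0.53
cradle scene [331.1 256.6] 0.6
guide_tube scene [257.7 167.9] 0.64
guide_tube scene [173.1 144.7] 0.37
guide_tube top [260.6 204.1] 0.51
tank scene [256.4 199. ] 0.66
tank scene [335.2 198.6] 0.47
tank top [261.4 209.7] 0.94
stand scene [188.  153.2] 0.67
stand scene [335.2 198.5] 0.32
stand top [341.1 225.6] 0.94
stand_hinge scene [171.7 144.4] 0.85
stand_hinge top [356.1 234.1] 0.87
stand_hinge top [260.1 210.9] 0.63
panel_edge scene [187.5 135.8] 0.52
panel_edge top [345.9 229.5] 0.93
panel_edge top [305.5 166.5] 0.64
panel_edge top [194.9 226.5] 0.34
bottle scene [246.5 279.1] 0.95
bottle top [234.6 143. ] 0.46
vial scene [185.3 220.7] 0.73
vial top [303.3 167.7] 0.68
stage_block scene [204.2 265.9] 0.79
stage_block top [265.2 141.6] 0.58
driver top [131.2 258.6] 0.63
```

```bash
python3 - <<'E'
from h import *
T=cam("top");S=cam("scene")
def both(nm,s,t):
    X,r=tri([ray("scene",s,S),ray("top",t,T)]);print(nm,np.round(X,1),np.round(r,1))
both("tube",(257.7,167.9),(260.6,204.1))
both("collar",(334.5,224.4),(186.9,201.7))
both("tip",(333.9,198.9),(197.1,227.0))
both("hinge",(171.7,144.4),(356.1,234.1))
both("edge",(187.5,135.8),(345.9,229.5))
both("stand",(188,153.2),(341.1,225.6))
both("tank",(256.4,199),(261.4,209.7))
print("grip",onz("top",(182.5,181.3),45,T),"col",onz("top",(186.9,201.7),45,T),onz("scene",(334.5,224.4),45,S),"tip",onz("top",(197.1,227),45,T),onz("scene",(333.9,198.9),45,S))
print("bottle",onz("scene",(246.5,279.1),0,S),"vial",onz("scene",(185.3,220.7),0,S),onz("top",(303.3,167.7),0,T),"block",onz("scene",(204.2,265.9),0,S),"driver",onz("top",(131,258.6),0,T))
def crop(n,u,v,w,h,k,f):
    im=cv2.imread(f"pics/{n}0.png")[v:v+h,u:u+w]; cv2.imwrite(f"pics/{f}.png",cv2.resize(im,None,fx=k,fy=k,interpolation=cv2.INTER_CUBIC))
crop("top",150,130,220,150,3.6,"c1"); crop("scene",150,110,210,190,3.1,"c2")
E
```

```text
tube [495.4   9.2 132.5] [2.8 2.8]
collar [511.  237.5  49.7] [0.3 0.3]
tip [431.5 204.7  43.1] [1.8 1.8]
hinge [ 425.2 -313.8    1.5] [4.2 4.2]
edge [ 430.1 -253.6   72.4] [4.9 4.9]
stand [ 446.1 -251.7   15.3] [6.6 6.6]
tank [495.5   4.2  -0.8] [4. 4.]
grip [577.26499196 255.9870644   45.        ] col [511.56737327 238.67307905  45.        ] [507.79326666 236.75687505  45.        ] tip [431.96524204 202.7071219   45.        ] [432.2692506  206.70562872  45.        ]
bottle [723.35529397  96.87470302   0.        ] vial [ 645.28990929 -128.40874766    0.        ] [ 642.37550506 -137.90564226    0.        ] block [738.93180559 -13.49939971   0.        ] driver [329.7994465  416.04642053   0.        ]
```

View pics/c1.png

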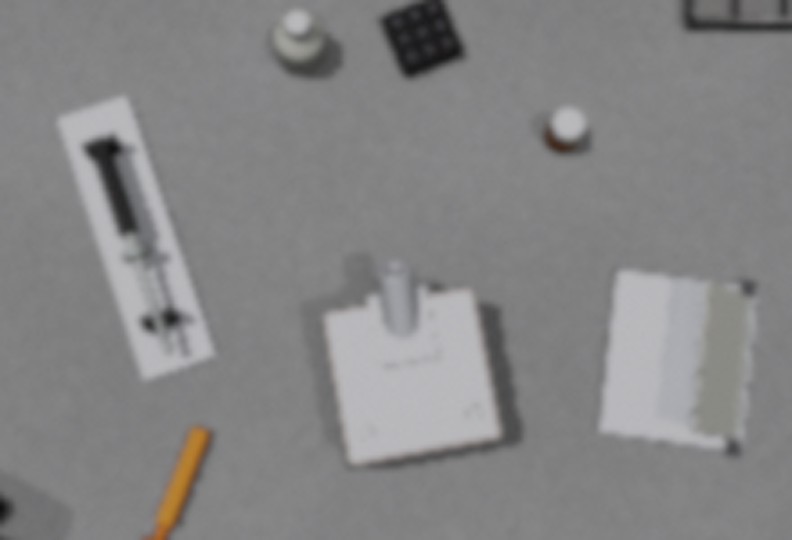

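View pics/c2.png

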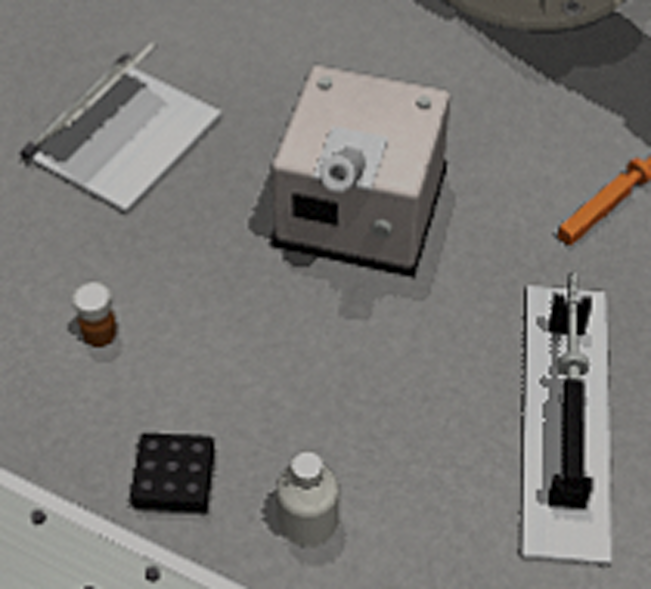

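```bash
cat >> h.py <<'E'
def row(pos,rpy=None,R=None,show=True):
    s=sensors.sense(); R0=Ro.from_euler('xyz',s['ee_rot'],degrees=True)
    if R is None: R=Ro.from_euler('xyz',rpy,degrees=True)
    rv=(R0.inv()*R).as_rotvec(degrees=True); d=R0.inv().apply(np.array(pos)-s['position'])
    o=np.round(np.r_[rv,d],1)
    if show: print("row",o.tolist(),"n",round(max(np.linalg.norm(rv)/7.16,np.linalg.norm(d)/41.7),1),"t",round(s['time_s'],2))
    return o
def st():
    s=sensors.sense(); print(round(s['time_s'],2),np.round(s['position'],1),np.round(s['ee_rot'],1),np.round(s['contact_force'],1),round(s['width'],3),np.round(s['joint_positions'],0))
E
python3 -c "
from h import *
row([430,-170,230],[180,0,90])"
```

```text
row [0.0, -0.0, 67.9, -462.3, -620.7, 1.3] n 18.6 t 1.45
```

Emit:
{"op": "servo_tool", "data": {"targets": [0, 0, 67.9, -462, -621, 1, 0, 0, 0, 67.9, -462, -621, 1, 0, 0, 0, 67.9, -462, -621, 1, 0, 0, 0, 67.9, -462, -621, 1, 0, 0, 0, 67.9, -462, -621, 1, 0, 0, 0, 67.9, -462, -621, 1, 0, 0, 0, 67.9, -462, -621, 1, 0, 0, 0, 67.9, -462, -621, 1, 0]}}

```text
time_s: 2.12
position: [318.9, 254.7, 231.0]
ee_rot: [180.0, -0.0, 100.3]
contact_force: [1.0, 0.5, 0.7]
width: 0.002
```

```bash
python3 -c "
from h import *
st();row([430,-170,230],[180,0,90])"
```

```text
2.12 [318.9 254.7 231. ] [180.   -0.  100.3] [1.  0.5 0.7] 0.002 [ 38.   0. 118.  -0.  61.  28.]
row [0.0, -0.0, 10.3, -437.7, 33.5, 0.9] n 10.5 t 2.12
```

Emit:
{"op": "servo_tool", "data": {"targets": [0, 0, 10.3, -438, 33, 1, 0, 0, 0, 10.3, -438, 33, 1, 0, 0, 0, 10.3, -438, 33, 1, 0, 0, 0, 10.3, -438, 33, 1, 0, 0, 0, 10.3, -438, 33, 1, 0, 0, 0, 10.3, -438, 33, 1, 0, 0, 0, 10.3, -438, 33, 1, 0, 0, 0, 10.3, -438, 33, 1, 0]}}

```text
time_s: 2.78
position: [402.7, -68.5, 230.6]
ee_rot: [179.9, -0.0, 90.0]
contact_force: [1.3, 1.1, -1.0]
width: -0.002
```

```bash
python3 -c "
from h import *
st();row([430,-170,230],[180,0,90])"
```

```text
2.78 [402.7 -68.5 230.6] [179.9  -0.   90. ] [ 1.3  1.1 -1. ] -0.002 [-10.   0. 118.   0.  61. -10.]
row [0.1, -0.0, -0.0, -101.5, 27.4, 0.6] n 2.5 t 2.78
```

Emit:
{"op": "servo_tool", "data": {"targets": [0, 0, 0, -101, 27, 0, 0, 0, 0, 0, -101, 27, 0, 0, 0, 0, 0, -101, 27, 0, 0, 0, 0, 0, -101, 27, 0, 0]}}

```text
time_s: 3.12
position: [430.9, -173.8, 230.9]
ee_rot: [179.8, 0.1, 89.8]
contact_force: [0.8, -0.9, 0.1]
width: 0.0
```

```bash
python3 - <<'E'
from h import *
st()
C=cam("wrist"); im=viewer.read_camera("wrist"); cv2.imwrite("pics/w1.png",im)
for t in ("stand","stand_hinge","panel_edge"):
    for r in viewer.pinpoint(t,"wrist")[:3]: print(t,np.round(r['at'],1),round(r['p'],2))
P=[(430,-313,14),(430,-254,72)]
for p in P: print(p,proj("wrist",p,C))
E
```

```text
3.12 [ 430.9 -173.8  230.9] [1.798e+02 1.000e-01 8.980e+01] [ 0.8 -0.9  0.1] 0.0 [-22.   6. 113.  -0.  61. -22.]
stand [260.2 226.8] 0.87
(430, -313, 14) [254.38429128 274.65977605]
(430, -254, 72) [254.18855243 251.50355275]
```

View pics/w1.png

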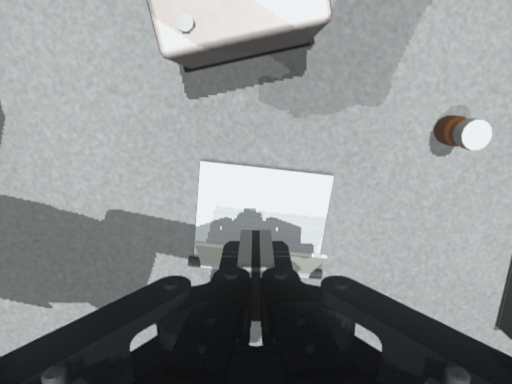

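```bash
python3 - <<'E'
from h import *
C=cam("wrist")
for p in [(202,161),(332,176),(194,257),(316,276)]: print(p,np.round(onz("wrist",p,10,C),1))
for z in (65,75): print("edge",[np.round(onz("wrist",p,z,C),1) for p in [(196,242),(327,258)]])
im=cv2.imread("pics/w1.png")[150:300,170:350]; cv2.imwrite("pics/w1c.png",cv2.resize(im,None,fx=4,fy=4,interpolation=cv2.INTER_CUBIC))
E
```

```text
(202, 161) [ 371.  -170.3   10. ]
(332, 176) [ 514.2 -187.2   10. ]
(194, 257) [ 356.5 -285.9   10. ]
(316, 276) [ 502.6 -311.3   10. ]
edge [array([ 370.3, -241.4,   65. ]), array([ 501.5, -259. ,   65. ])]
edge [array([ 372.2, -236.8,   75. ]), array([ 499.2, -253.9,   75. ])]
```

View pics/w1c.png

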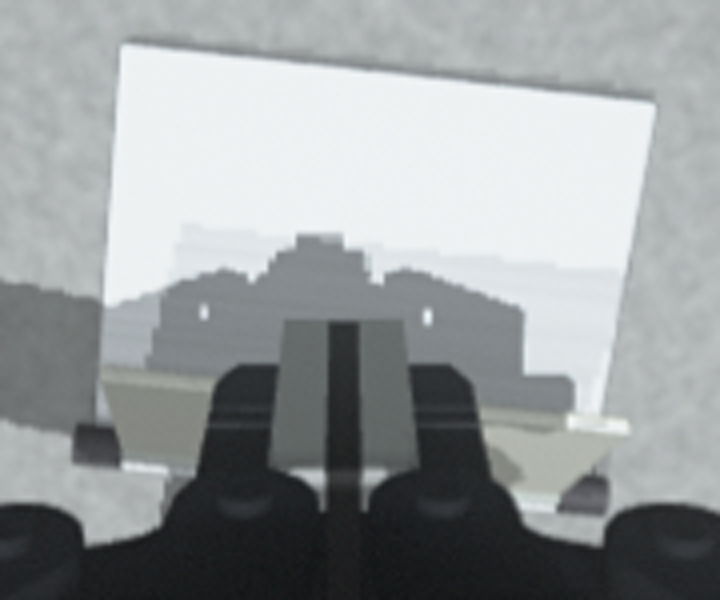

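```bash
python3 -c "
from h import *
row([440,-203,58],[180,0,83])"
```

```text
row [0.1, -0.1, 7.0, -34.4, 10.7, 172.5] n 4.2 t 3.32
```

Emit:
{"op": "servo_tool", "data": {"targets": [0, 0, 7, -34, 10, 172, 0, 0, 0, 7, -34, 10, 172, 0, 0, 0, 7, -34, 10, 172, 0, 0, 0, 7, -34, 10, 172, 0, 0, 0, 7, -34, 10, 172, 0, 0, 0, 7, -34, 10, 172, 0]}}

```text
time_s: 3.82
position: [437.4, -200.9, 56.5]
ee_rot: [-179.7, -0.2, 83.0]
contact_force: [0.6, -0.4, 0.9]
width: -0.002
```

```bash
python3 - <<'E'
from h import *
st()
H=np.array([428,-297.8,14]);y=np.array([.122,.9925,0])
for th in np.linspace(.8,1.57,8):
    row(H+y*(80*np.cos(th)+13)+np.array([0,0,80*np.sin(th)-15]),[180,0,83])
C=cam("wrist"); im=viewer.read_camera("wrist"); cv2.imwrite("pics/w2.png",im)
cv2.imwrite("pics/s2.png",cv2.resize(viewer.read_camera("scene")[100:200,140:290],None,fx=5,fy=5))
E
```

```text
3.82 [ 437.4 -200.9   56.5] [-179.7   -0.2   83. ] [ 0.6 -0.4  0.9] -0.002 [-25.  22. 118.   0.  39. -18.]
row [-0.3, -0.2, 0.0, -28.6, 2.5, 0.0] n 0.7 t 3.82
row [-0.3, -0.2, 0.0, -35.2, 2.4, -5.8] n 0.9 t 3.82
row [-0.3, -0.2, 0.0, -42.4, 2.4, -10.8] n 1.1 t 3.82
row [-0.3, -0.2, 0.0, -50.1, 2.4, -15.0] n 1.3 t 3.82
row [-0.3, -0.2, 0.0, -58.3, 2.4, -18.4] n 1.5 t 3.82
row [-0.3, -0.2, 0.0, -66.7, 2.3, -20.8] n 1.7 t 3.82
row [-0.3, -0.2, 0.0, -75.4, 2.3, -22.3] n 1.9 t 3.82
row [-0.3, -0.2, 0.0, -84.2, 2.3, -22.8] n 2.1 t 3.82
```

View pics/w2.png

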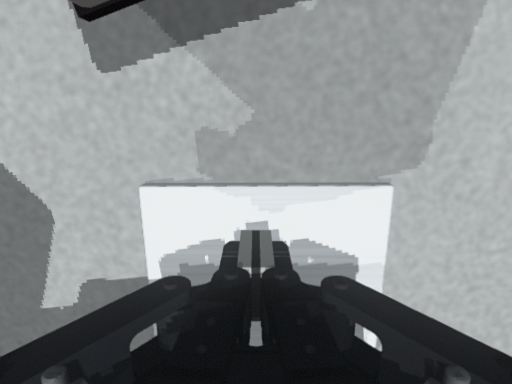

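View pics/s2.png

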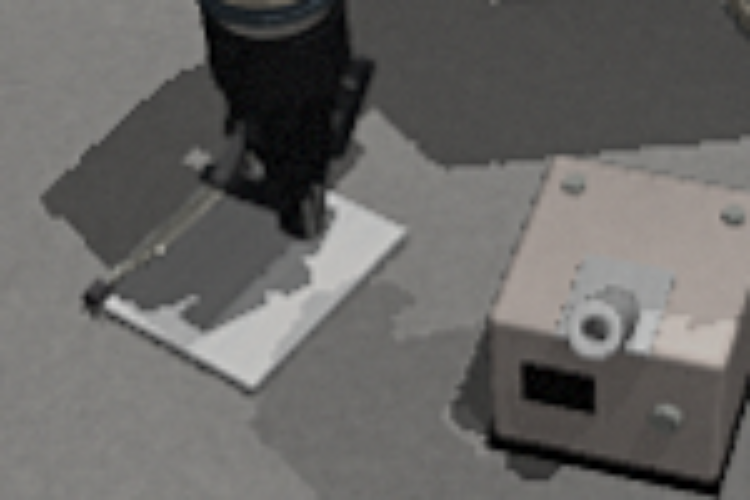

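```bash
python3 - <<'E'
from h import *
C=cam("wrist"); 
a=onz("wrist",(141,185.5),10,C);b=onz("wrist",(391,185.5),10,C);print(a,b,np.linalg.norm(b-a))
y=np.array([.122,.9925,0]);print((a+b)/2-75*y,(a+b)/2-120*y)
E
```

```text
[ 374.65069815 -177.42506709   10.        ] [ 521.90198563 -195.4309909    10.        ] 148.34808713596107
[ 439.12634189 -260.86552899   10.        ] [ 433.63634189 -305.52802899   10.        ]
```

Emit:
{"op": "servo_tool", "data": {"targets": [0, 0, 0, -28, 0, 0, 0, 0, 0, 0, -38, 0, -4, 0, 0, 0, 0, -46, 0, -9, 0, 0, 0, 0, -54, 0, -14, 0, 0, 0, 0, -62, 0, -18, 0, 0, 0, 0, -70, 0, -20, 0, 0, 0, 0, -78, 0, -22, 0, 0, 0, 0, -78, 0, -22, 0]}}

```text
time_s: 4.58
position: [430.5, -280.9, 82.4]
ee_rot: [179.9, 0.0, 83.0]
contact_force: [0.7, 0.3, 0.9]
width: -0.001
```

```bash
python3 - <<'E'
from h import *
st()
C=cam("wrist"); im=viewer.read_camera("wrist"); cv2.imwrite("pics/w3.png",im)
cv2.imwrite("pics/s3.png",cv2.resize(viewer.read_camera("scene")[100:200,140:290],None,fx=5,fy=5))
E
```

```text
4.58 [ 430.5 -280.9   82.4] [179.9   0.   83. ] [0.7 0.3 0.9] -0.001 [-33.  22. 114.   0.  44. -26.]
```

View pics/w3.png

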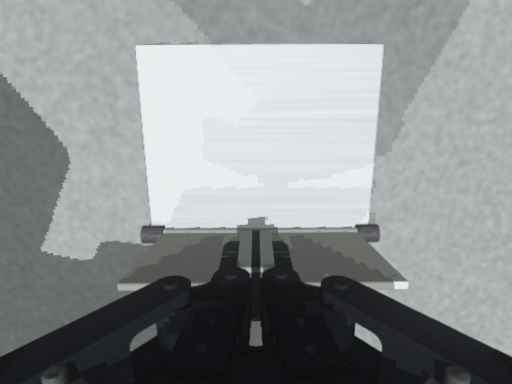

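View pics/s3.png

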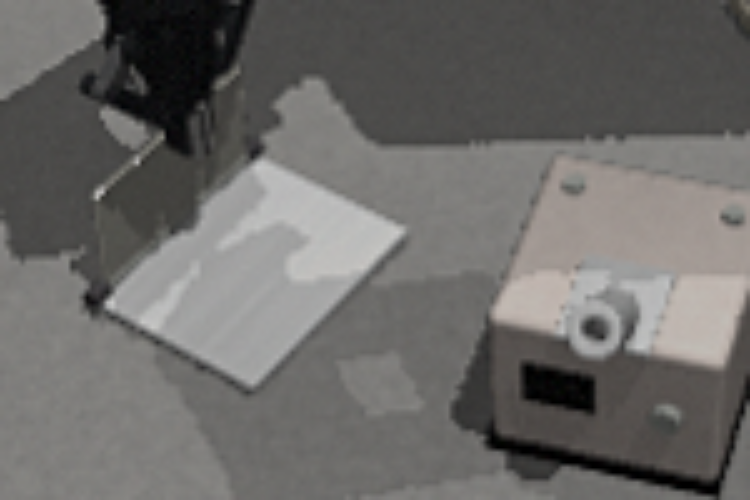

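```bash
python3 - <<'E'
from h import *
C=cam("wrist"); y=np.array([.122,.9925,0]);x=np.array([.9925,-.122,0])
a=onz("wrist",(141,45),10,C);b=onz("wrist",(383,45),10,C);f=(a+b)/2;print("front",f,np.linalg.norm(b-a))
h=(onz("wrist",(143,233),14,C)+onz("wrist",(379,232),14,C))/2;print("hinge",h,(f-h)@y)
for z in (85,90,94):
    a=onz("wrist",(120,283),z,C);b=onz("wrist",(406,282),z,C);a2=onz("wrist",(120,289),z,C);b2=onz("wrist",(406,288),z,C);print(z,np.linalg.norm(b-a),((a+b)/2-h)@y,((a2+b2)/2-h)@y, (a+b)/2)
im=cv2.imread("pics/w3.png")[200:310,100:420]; cv2.imwrite("pics/w3c.png",cv2.resize(im,None,fx=2.5,fy=2.5,interpolation=cv2.INTER_CUBIC))
E
```

```text
front [ 445.72271364 -183.86479249   10.        ] 143.75211811719052
hinge [ 431.1882746  -301.11636403   14.        ] 118.14538631961177
85 134.11508866791516 4.769525257857949 1.5676739774377961 [ 431.48004879 -296.34666246   85.        ]
90 129.31157375475516 7.796684102368743 4.709511494780818 [ 431.71267461 -293.32522318   90.        ]
94 125.4687618242272 10.21841117797732 7.222981508655211 [ 431.89877527 -290.90807174   94.        ]
```

View pics/w3c.png

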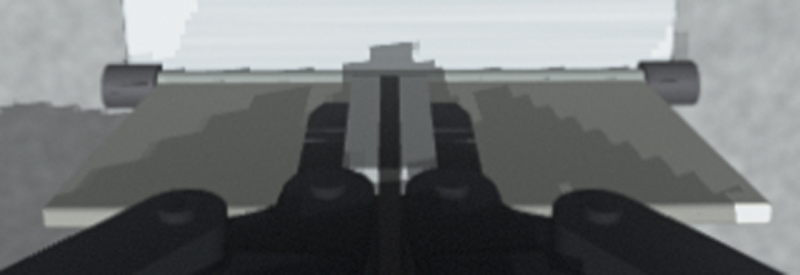

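Emit:
{"op": "servo_tool", "data": {"targets": [0, 0, 0, -6, 0, 0, 0, 0, 0, 0, -7, 0, 0, 0, 0, 0, 0, -7, 0, 0, 0, 0, 0, 0, -7, 0, 0, 0, 0, 0, 0, 15, 0, 0, 0, 0, 0, 0, 40, 0, 0, 0, 0, 0, 0, 60, 0, -20, 0, 0, 0, 0, 60, 0, -50, 0]}}

```text
time_s: 5.35
position: [434.9, -216.4, 129.6]
ee_rot: [-179.7, -0.2, 83.1]
contact_force: [-0.8, -0.6, 0.2]
width: 0.001
```

```bash
python3 - <<'E'
from h import *
st()
C=cam("wrist"); im=viewer.read_camera("wrist"); cv2.imwrite("pics/w4.png",im)
row([470,150,300],[180,0,200])
for h in (-10,0,10):
  print(h,[np.round(proj("wrist",np.array([431.5,-302,94])+np.array([.122,.9925,0])*h+s*np.array([.9925,-.122,0]),C)) for s in(-65,65)],np.round(proj("wrist",np.array([431.5,-302,14])+np.array([.122,.9925,0])*h,C)))
E
```

```text
5.35 [ 434.9 -216.4  129.6] [-179.7   -0.2   83.1] [-0.8 -0.6  0.2] 0.001 [-27.  16. 115.   0.  49. -20.]
row [0.1, 0.2, -116.9, 370.5, -12.7, -163.9] n 16.3 t 5.4
-10 [array([166., 359.]), array([367., 359.])] [264. 291.]
0 [array([165., 346.]), array([369., 347.])] [264. 280.]
10 [array([163., 332.]), array([370., 333.])] [264. 270.]
```

View pics/w4.png

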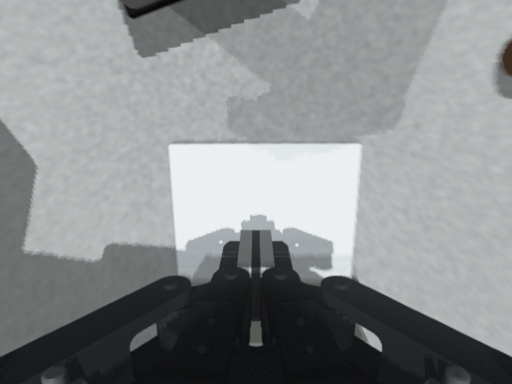

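```bash
python3 - <<'E'
from h import *
s=sensors.sense()
row([560,0,280],[180,0,190])
row([480,-180,280],[180,0,110])
cv2.imwrite("pics/s4.png",cv2.resize(viewer.read_camera("scene")[100:200,140:290],None,fx=5,fy=5))
E
```

```text
row [0.2, 0.2, -106.9, 232.4, 94.6, -143.5] n 14.9 t 5.4
row [0.2, 0.0, -26.9, 44.1, 36.8, -143.7] n 3.8 t 5.4
```

View pics/s4.png

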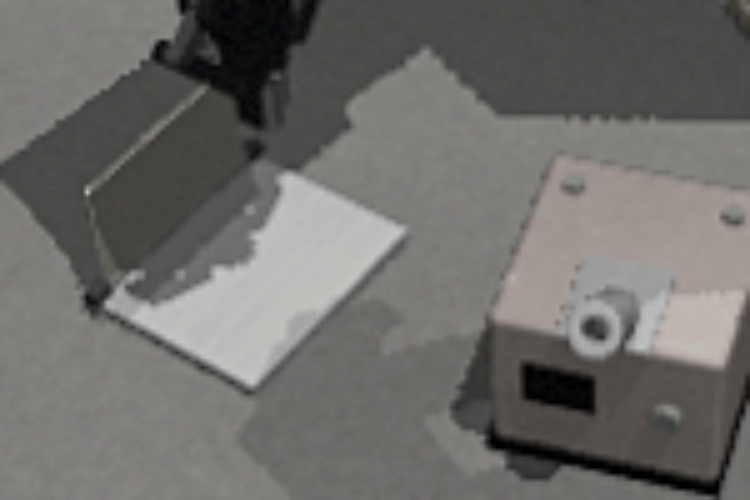

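```bash
python3 - <<'E'
from h import *
S=cam("scene");H=np.array([431.5,-302,14]);y=np.array([.122,.9925,0]);x=np.array([.9925,-.122,0])
f=lambda P:np.round((proj("scene",P,S)-[140,100])*5)
print("base",f(H+65*x),f(H+x*-65))
for th in (1.4,1.48,1.57,1.65,1.74):
  e=H+y*80*np.cos(th)+[0,0,80*np.sin(th)];print(th,f(e+65*x),f(e-65*x))
E
```

```text
base [101. 288.] [241. 159.]
1.4 [ 96. 203.] [243.  73.]
1.48 [ 87. 198.] [234.  68.]
1.57 [ 78. 193.] [225.  63.]
1.65 [ 69. 188.] [217.  59.]
1.74 [ 60. 185.] [208.  56.]
```

Emit:
{"op": "servo_tool", "data": {"targets": [0, 0, -27, 44, 37, -144, 40, 0, 0, -27, 44, 37, -144, 60, 0, 0, -27, 44, 37, -144, 60, 0, 0, -60, 100, 60, -144, 60, 0, 0, -107, 232, 95, -144, 60, 0, 0, -107, 232, 95, -144, 60, 0, 0, -107, 232, 95, -144, 60, 0, 0, -107, 232, 95, -144, 60]}}

```text
time_s: 6.12
position: [559.8, -3.5, 278.9]
ee_rot: [179.9, 0.3, 140.6]
contact_force: [-0.2, -0.5, 0.3]
width: 0.702
```

```bash
python3 - <<'E'
from h import *
st()
row([560,0,280],[180,0,190])
E
```

```text
6.12 [559.8  -3.5 278.9] [179.9   0.3 140.6] [-0.2 -0.5  0.3] 0.702 [ -0.  12.  99.  -0.  69. -51.]
row [-0.0, 0.4, -49.4, 2.0, 2.9, -1.1] n 6.9 t 6.12
```

Emit:
{"op": "servo_tool", "data": {"targets": [0, 0, -49.4, 2, 3, -1, 60, 0, 0, -49.4, 2, 3, -1, 60, 0, 0, -49.4, 2, 3, -1, 60, 0, 0, -49.4, 2, 3, -1, 60, 0, 0, -49.4, 2, 3, -1, 60, 0, 0, -49.4, 2, 3, -1, 60, 0, 0, -49.4, 2, 3, -1, 60, 0, 0, -49.4, 2, 3, -1, 60]}}

```text
time_s: 6.78
position: [560.1, -0.1, 279.3]
ee_rot: [-179.8, 0.3, -169.7]
contact_force: [-0.1, -0.0, -0.4]
width: 0.704
```

```bash
python3 - <<'E'
from h import *
st()
C=cam("wrist"); im=viewer.read_camera("wrist"); cv2.imwrite("pics/w5.png",im)
for r in viewer.pinpoint("guide_tube","wrist")[:3]: print(np.round(r['at'],1),r['p'],onz("wrist",r['at'],140,C))
for t in("guide_tube","tank"):
  for r in viewer.pinpoint(t,"top")[:3]: print("top",t,np.round(r['at'],1),r['p'],onz("top",r['at'],140))
for r in viewer.pinpoint("tank","wrist")[:3]: print(np.round(r['at'],1),r['p'],onz("wrist",r['at'],0,C))
np.savez("c5.npz",R=C[1],t=C[2])
E
```

```text
6.78 [ 5.601e+02 -1.000e-01  2.793e+02] [-179.8    0.3 -169.7] [-0.1 -0.  -0.4] 0.704 [  -0.   12.   99.   -0.   69. -100.]
[286.6 104.9] 0.79 [496.72392309  13.42905708 140.        ]
top guide_tube [260.6 204.1] 0.51 [495.35176966   6.73318258 140.        ]
top tank [261.4 209.7] 0.94 [478.96812885   4.10986463 140.        ]
[276.8 101.3] 0.69 [497.12335355  13.50980724   0.        ]
```

View pics/w5.png

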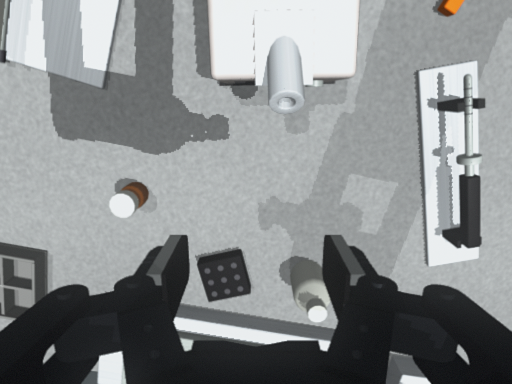

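```bash
python3 - <<'E'
import cv2
im=cv2.imread("pics/w5.png")
cv2.imwrite("pics/w5a.png",cv2.resize(im[0:125,195:375],None,fx=4.4,fy=4.4,interpolation=cv2.INTER_CUBIC))
cv2.imwrite("pics/w5b.png",cv2.resize(im[50:275,405:500],None,fx=2.6,fy=2.6,interpolation=cv2.INTER_CUBIC))
E
```

```text
(no output)
```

View pics/w5a.png

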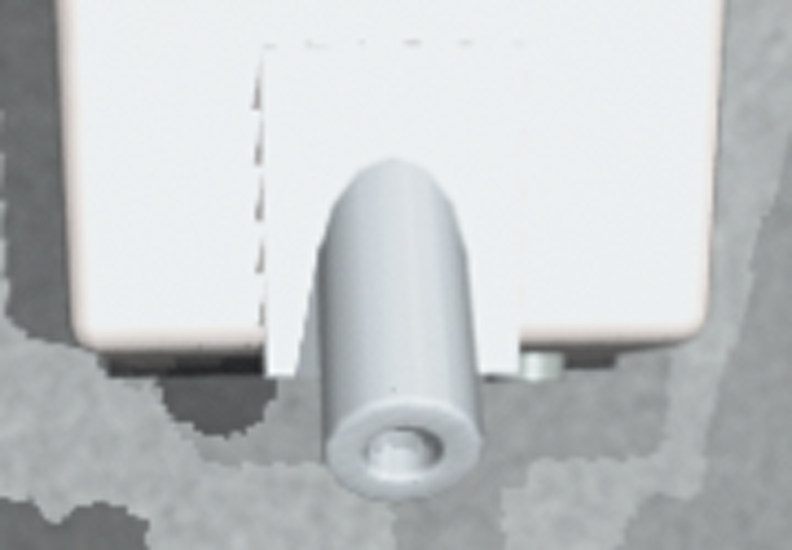

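View pics/w5b.png

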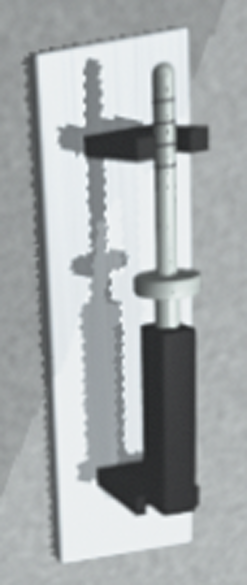

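```bash
python3 - <<'E'
from h import *
C=cam("wrist")
print("mouth",onz("wrist",(286.8,102.3),140,C))
w=lambda p,z:onz("wrist",p,z,C)
a,b=w((213,78.4),110),w((355,76.),110);print("front",a,b,np.linalg.norm(a-b),np.degrees(np.arctan2(*(b-a)[:2]))) 
for p,q in (((60,0),(72,320)),((722,0),(708,320)),((265,60),(268,370)),((521,50),(521,370))):
    a,b=[w((195+k[0]/4.4,k[1]/4.4),110 if p[0] in(60,722) else 112) for k in(p,q)];d=(b-a);print("side",a,b,np.degrees(np.arctan2(d[1],d[0])))
# tube silhouette
for p,q in (((320,250),(325,440)),((468,250),(481,440))): pass
for nm,p,z in (("tip",(467.7,75.5),45),("collar",(469.2,158),45),("grip",(469.5,208),54)): print(nm,w(p,z))
E
```

```text
mouth [494.85514815  13.83512612 140.        ]
front [486.2277871  -51.61308488 110.        ] [462.57734168  71.30890106 110.        ] 125.17650816652282 -10.890741955501948
side [424.60378517 -64.06738588 110.        ] [481.74750167 -53.70006194 110.        ] 10.28306261960923
side [402.80996403  59.8491636  110.        ] [459.76497074  71.42253267 110.        ] 11.486226122913829
side [428.756778   -23.79399021 112.        ] [484.56698827 -13.46564109 112.        ] 10.484652877212483
side [418.60912117  23.82336698 112.        ] [475.81400223  36.3483303  112.        ] 12.349979293201695
tip [434.12867706 207.92399812  45.        ]
collar [519.5707842  239.73906888  45.        ]
grip [575.10164831 254.37347604  54.        ]
```

```bash
python3 - <<'E'
from h import *
row([585,258,230],[180,0,198])
E
```

```text
row [-0.2, 0.3, -8.2, -68.4, 250.1, 49.3] n 6.3 t 7.03
```

Emit:
{"op": "servo_tool", "data": {"targets": [0, 0, -8, -68, 250, 49, 60, 0, 0, -8, -68, 250, 49, 60, 0, 0, -8, -68, 250, 49, 60, 0, 0, -8, -68, 250, 49, 60, 0, 0, -8, -68, 250, 49, 60, 0, 0, -8, -68, 250, 49, 60, 0, 0, -8, -68, 250, 49, 60, 0, 0, -8, -68, 250, 49, 60]}}

```text
time_s: 7.7
position: [584.2, 261.1, 229.0]
ee_rot: [-179.8, 0.2, -162.0]
contact_force: [-0.1, -0.2, -0.4]
width: 0.703
```

```bash
python3 - <<'E'
from h import *
st()
C=cam("wrist"); im=viewer.read_camera("wrist"); cv2.imwrite("pics/w6.png",im)
for t in("gauge_grip","gauge_collar","gauge_tip"):
  for r in viewer.pinpoint(t,"wrist")[:3]: print(t,np.round(r['at'],1),r['p'],onz("wrist",r['at'],45,C))
E
```

```text
7.7 [584.2 261.1 229. ] [-179.8    0.2 -162. ] [-0.1 -0.2 -0.4] 0.703 [ 24.  22.  92.  -0.  66. -84.]
gauge_grip [258.9 159.2] 0.81 [576.85145186 261.46332787  45.        ]
gauge_collar [257.4  86.6] 0.68 [512.31471202 238.84606638  45.        ]
```

View pics/w6.png

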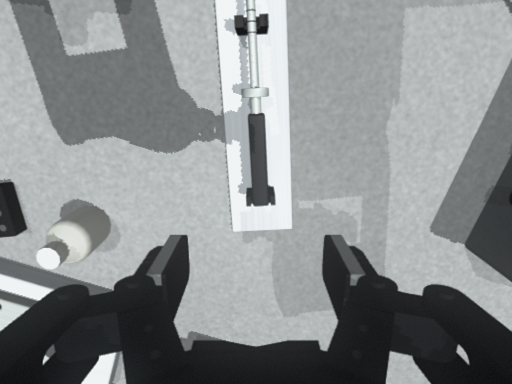

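```bash
python3 - <<'E'
from h import *
C=cam("wrist")
im=cv2.imread("pics/w6.png"); cv2.imwrite("pics/w6c.png",cv2.resize(im[0:235,205:305],None,fx=2.5,fy=2.5,interpolation=cv2.INTER_CUBIC))
w=lambda p,z:onz("wrist",p,z,C)
for p,z in(((261,204),54),((257,114),54),((256,89),45),((253.5,50),45),((251.5,10),45)): print(p,w(p,z))
g=cv2.cvtColor(im,cv2.COLOR_BGR2GRAY)
for r in (3,35,50,65,80,125,140,155,170,185): print(r,g[r,235:285].tolist())
E
```

```text
(261, 204) [618.66252431 272.32603233  54.        ]
(257, 114) [536.46311943 241.63029278  54.        ]
(256, 89) [515.46376222 233.87093414  45.        ]
(253.5, 50) [483.65082945 221.25415951  45.        ]
(251.5, 10) [452.52190189 209.449295    45.        ]
3 [244, 241, 205, 190, 188, 187, 191, 193, 198, 219, 203, 145, 157, 197, 227, 240, 236, 224, 196, 182, 223, 244, 244, 243, 244, 244, 244, 244, 244, 244, 243, 241, 239, 236, 238, 239, 240, 239, 239, 241, 241, 239, 240, 240, 242, 241, 239, 239, 240, 237]
35 [246, 240, 165, 110, 77, 76, 82, 83, 90, 94, 95, 115, 127, 138, 176, 204, 227, 244, 237, 215, 188, 186, 226, 238, 237, 238, 240, 241, 244, 242, 240, 240, 238, 235, 234, 236, 238, 240, 238, 238, 239, 241, 239, 240, 239, 240, 240, 238, 237, 239]
50 [244, 244, 244, 231, 184, 177, 183, 185, 186, 188, 189, 196, 230, 203, 159, 188, 224, 241, 243, 233, 206, 179, 204, 240, 239, 237, 238, 242, 244, 243, 244, 244, 244, 244, 242, 240, 238, 238, 239, 238, 237, 239, 240, 240, 240, 240, 240, 239, 238, 238]
65 [243, 243, 244, 244, 244, 228, 182, 181, 184, 185, 188, 213, 243, 243, 197, 165, 2
[... 917 characters left out ...]
43, 242, 230, 183, 175, 179, 175, 175, 176, 175, 174, 174, 156, 84, 65, 71, 74, 73, 74, 75, 74, 77, 78, 78, 77, 80, 79, 73, 71, 131, 229, 238, 237, 237, 239, 239, 239, 240, 240, 239, 239, 240, 240, 240, 240, 241, 240, 240]
170 [242, 242, 243, 243, 242, 230, 181, 173, 177, 175, 174, 175, 174, 174, 172, 147, 81, 65, 69, 72, 73, 72, 72, 76, 75, 77, 76, 78, 78, 76, 72, 88, 175, 238, 238, 237, 238, 240, 239, 240, 241, 240, 240, 240, 241, 241, 240, 241, 242, 241]
185 [243, 244, 238, 199, 178, 172, 174, 172, 173, 174, 175, 174, 176, 175, 173, 171, 143, 76, 66, 71, 72, 72, 73, 74, 75, 75, 75, 77, 77, 75, 75, 69, 75, 124, 164, 228, 233, 234, 236, 241, 241, 241, 240, 241, 241, 242, 241, 241, 242, 242]
```

View pics/w6c.png

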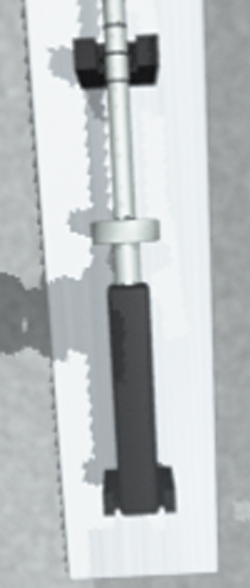

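```bash
python3 - <<'E'
from h import *
row([577.5,257,110],[180,0,200.7])
row([577.5,257,27],[180,0,200.7])
E
```

```text
row [-0.3, 0.3, -2.9, 7.4, 3.1, 120.5] n 2.9 t 7.9
row [-0.3, 0.3, -2.9, 7.8, 3.5, 203.5] n 4.9 t 7.9
```

Emit:
{"op": "servo_tool", "data": {"targets": [-0.3, 0.3, -2.9, 7.5, 3.2, 120, 50, -0.3, 0.3, -2.9, 7.5, 3.2, 120, 50, -0.3, 0.3, -2.9, 7.5, 3.2, 120, 50, -0.3, 0.3, -2.9, 7.5, 3.2, 120, 50]}}

```text
time_s: 8.23
position: [572.9, 253.4, 104.2]
ee_rot: [180.0, -0.6, -159.5]
contact_force: [-1.0, -0.8, -0.9]
width: 0.586
```

```bash
python3 - <<'E'
from h import *
st()
row([577.5,257,27],[180,0,200.7])
cv2.imwrite("pics/w7.png",viewer.read_camera("wrist"))
E
```

```text
8.23 [572.9 253.4 104.2] [ 180.    -0.6 -159.5] [-1.  -0.8 -0.9] 0.586 [ 24.  29.  99.   0.  53. -87.]
row [0.0, -0.6, -0.2, -6.5, 1.8, 77.2] n 1.9 t 8.23
```

View pics/w7.png

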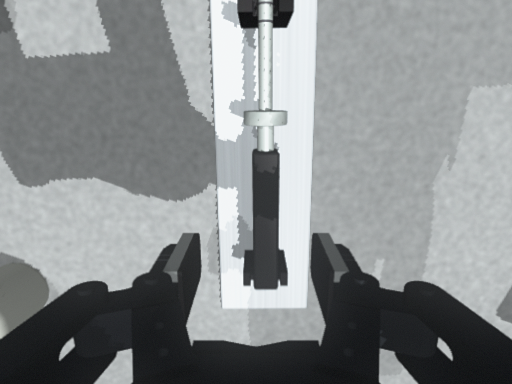

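```bash
python3 - <<'E'
from h import *
C=cam("wrist"); s=sensors.sense(); R=Ro.from_euler('xyz',s['ee_rot'],degrees=True)
st()
for p,z in(((265.5,152),54),((265.5,287),54),((265,113),45),((264.5,50),45)):
  P=onz("wrist",p,z,C);print(P,R.inv().apply(P-s['position']))
E
```

```text
8.28 [575.  254.5 107.8] [ 180.    -0.4 -159.4] [ 0.5 -0.3  0.6] 0.588 [ 24.  28.  98.   0.  54. -87.]
[538.75695274 247.13507531  54.        ] [36.08718699  5.83619958 54.11699136]
[622.22657108 279.26376054  54.        ] [-53.34652816   6.61553196  53.45908901]
[518.19714183 239.1839078   45.        ] [58.06294888  5.60720158 63.27888737]
[485.33664614 226.26947813  45.        ] [93.36476642  5.05137941 63.53852276]
```

```bash
python3 - <<'E'
from h import *
C=cam("wrist"); s=sensors.sense(); R=Ro.from_euler('xyz',s['ee_rot'],degrees=True)
st()
im=viewer.read_camera("wrist"); cv2.imwrite("pics/w8.png",im)
g=cv2.cvtColor(im,cv2.COLOR_BGR2GRAY)
for r in (170,200,230,270):
  k=np.where(g[r,225:310]<95)[0]+225; print(r,k.min(),k.max(),g[r,245:290].tolist())
st()
E
```

```text
8.28 [575.  254.5 107.8] [ 180.    -0.4 -159.4] [ 0.5 -0.3  0.6] 0.588 [ 24.  28.  98.   0.  54. -87.]
170 252 277 [176, 175, 176, 176, 177, 179, 170, 76, 47, 52, 51, 51, 51, 53, 54, 56, 53, 52, 53, 55, 58, 60, 61, 65, 68, 71, 75, 66, 54, 54, 53, 52, 60, 131, 238, 236, 236, 237, 237, 236, 236, 236, 237, 237, 236]
200 253 277 [176, 175, 175, 176, 176, 175, 168, 98, 52, 48, 51, 53, 51, 53, 51, 53, 53, 52, 52, 53, 53, 52, 54, 53, 53, 52, 54, 56, 53, 53, 52, 49, 77, 165, 239, 236, 236, 238, 237, 237, 237, 237, 238, 237, 237]
230 253 276 [143, 142, 142, 141, 139, 140, 136, 110, 59, 56, 60, 62, 59, 61, 62, 62, 62, 64, 62, 62, 64, 63, 63, 65, 65, 66, 67, 69, 69, 69, 66, 58, 106, 217, 237, 234, 236, 237, 237, 236, 237, 239, 239, 236, 238]
270 244 285 [63, 62, 61, 61, 57, 57, 61, 59, 56, 57, 59, 61, 61, 61, 61, 63, 61, 64, 61, 62, 62, 62, 64, 64, 61, 64, 63, 62, 63, 65, 61, 58, 53, 53, 54, 62, 63, 61, 63, 63, 64, 110, 209, 240, 239]
8.33 [577.2 255.7 110.7] [ 1.800e+02 -1.000e-01 -1.594e+02] [ 1.4 -0.1  0.9] 0.591 [ 24.  28.  98.   0.  54. -87.]
```

View pics/w8.png

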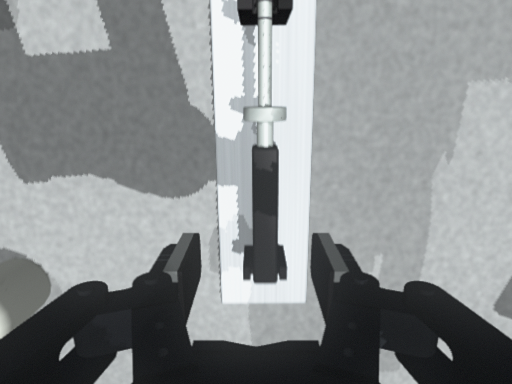

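```bash
python3 - <<'E'
from h import *
import h
p0=np.array([575,254.5,107.8]);R=Ro.from_euler('xyz',[180,-.4,-159.4],degrees=True)
c=viewer.camera_info("wrist");T=np.eye(4);T[:3,:3]=R.as_matrix();T[:3,3]=p0;W=np.linalg.inv(T@c['T_tool_cam']);C=(c,W[:3,:3],W[:3,3])
P=[onz("wrist",p,54,C) for p in((265,146),(265,281))];m=(P[0]+P[1])/2;print(P,m,np.linalg.norm(P[0]-P[1]),np.degrees(np.arctan2(*(P[1]-P[0])[[1,0]])))
st(); row([m[0],m[1],27],[180,0,200.5])
E
```

```text
[array([535.61168069, 245.58474181,  54.        ]), array([618.21167361, 277.41736693,  54.        ])] [576.91167715 261.50105437  54.        ] 88.52160669971573 21.075809811566128
8.33 [577.2 255.7 110.7] [ 1.800e+02 -1.000e-01 -1.594e+02] [ 1.4 -0.1  0.9] 0.591 [ 24.  28.  98.   0.  54. -87.]
row [0.0, -0.1, 0.1, -2.0, 5.5, 83.7] n 2.0 t 8.33
```

Emit:
{"op": "servo_tool", "data": {"targets": [0, 0, 0, -2, 5.5, 30, 50, 0, 0, 0, -2, 5.5, 60, 50, 0, 0, 0, -2, 5.5, 83, 50, 0, 0, 0, -2, 5.5, 83, 50, 0, 0, 0, -2, 5.5, 83, 50]}}

```text
time_s: 8.75
position: [578.3, 261.6, 29.7]
ee_rot: [180.0, -0.0, -159.5]
contact_force: [0.7, 0.5, 0.7]
width: 0.584
```

```bash
python3 - <<'E'
from h import *
st(); row([576.9,261.5,27],[180,0,200.7])
cv2.imwrite("pics/w9.png",viewer.read_camera("wrist"))
E
```

```text
8.75 [578.3 261.6  29.7] [ 180.    -0.  -159.5] [0.7 0.5 0.7] 0.584 [ 24.  35. 100.   0.  45. -86.]
row [0.0, -0.0, -0.2, 1.3, 0.4, 2.7] n 0.1 t 8.75
```

View pics/w9.png

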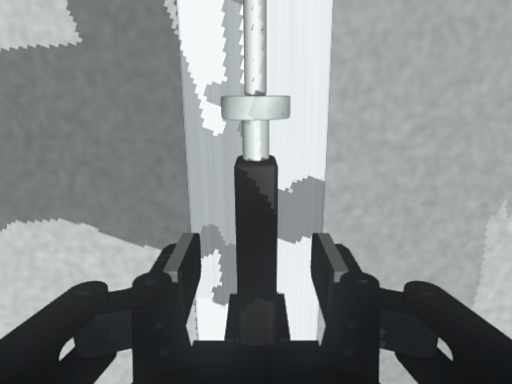

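Emit:
{"op": "servo_tool", "data": {"targets": [0, 0, -0.2, 1, 0.4, 2.5, 50, 0, 0, -0.2, 1, 0.4, 2.5, 10, 0, 0, -0.2, 1, 0.4, 2.5, 10, 0, 0, -0.2, 1, 0.4, 2.5, 0, 0, 0, -0.2, 1, 0.4, 2.5, 0, 0, 0, -0.2, 1, 0.4, 2.5, 0, 0, 0, -0.2, 1, 0.4, 2.5, 0, 0, 0, -0.2, 1, 0.4, 2.5, 0]}}

```text
time_s: 9.47
position: [578.6, 262.4, 29.5]
ee_rot: [180.0, 0.2, -159.2]
contact_force: [-2.6, 0.0, 8.6]
width: 0.175
```

Emit:
{"op": "servo_tool", "data": {"targets": [0, 0, 0, 0, 0, -3, 0, 0, 0, 0, 0, 0, -15, 0, 0, 0, 0, 0, 0, -40, 0, 0, 0, 0, 0, 0, -70, 0, 0, 0, 0, 0, 0, -100, 0, 0, 0, 0, 0, 0, -120, 0, 0, 0, 0, 0, 0, -120, 0, 0, 0, 0, 0, 0, -120, 0]}}

```text
time_s: 10.13
position: [579.0, 262.5, 151.5]
ee_rot: [179.9, 0.3, -159.3]
contact_force: [0.5, -0.1, -1.5]
width: 0.172
```

```bash
python3 - <<'E'
from h import *
st()
cv2.imwrite("pics/w10.png",viewer.read_camera("wrist"))
E
```

```text
10.13 [579.  262.5 151.5] [ 179.9    0.3 -159.3] [ 0.5 -0.1 -1.5] 0.172 [ 24.  26.  96.   0.  58. -87.]
```

View pics/w10.png

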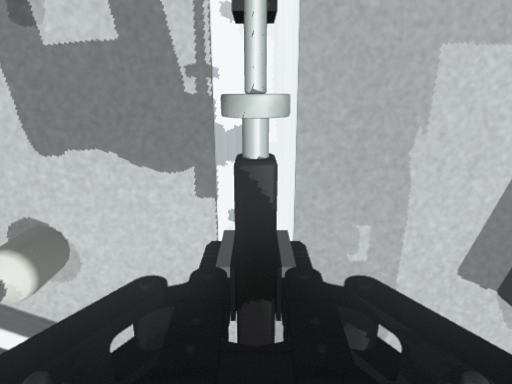

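```bash
python3 - <<'E'
from h import *
c=viewer.camera_info("wrist"); W=np.linalg.inv(c['T_tool_cam']);C=(c,W[:3,:3],W[:3,3])
for x,z in((70,-15.5),(70,-28.5),(62,-28.5),(70,-13),(47,-24.5),(100,-15.5),(110,-15.5),(120,-15.5)): print(x,z,proj("wrist",(x,0,z),C))
im=cv2.imread("pics/w10.png")[0:170,190:320]; cv2.imwrite("pics/w10c.png",cv2.resize(im,None,fx=4,fy=4,interpolation=cv2.INTER_CUBIC))
E
```

```text
70 -15.5 [255.56725158  90.66100464]
70 -28.5 [255.55056416  90.1816188 ]
62 -28.5 [255.53074167 115.19063205]
70 -13 [255.57007686  90.74216863]
47 -24.5 [255.50240825 157.64372881]
100 -15.5 [ 2.55640186e+02 -2.49985820e-01]
110 -15.5 [255.6663092  -32.93818224]
120 -15.5 [255.69333554 -66.8329551 ]
```

View pics/w10c.png

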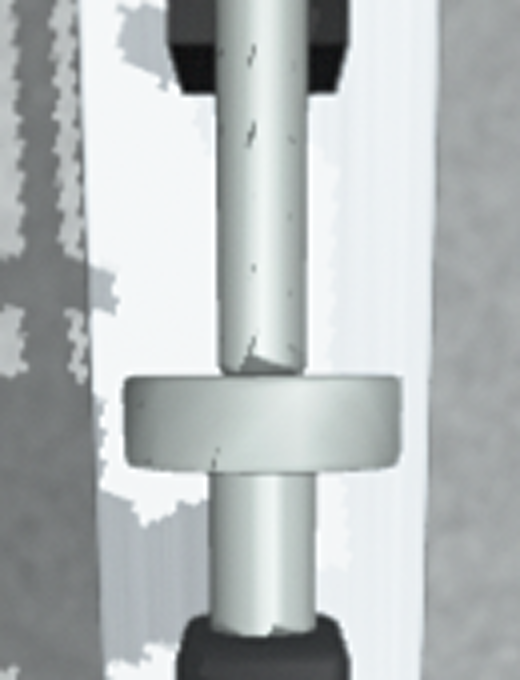

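```bash
python3 - <<'E'
from h import *
z=np.load("c5.npz");C=(viewer.camera_info("wrist"),z['R'],z['t'])
w=lambda p,h:onz("wrist",p,h,C)
print("mouth",w((286.8,102.3),140))
a,b=w((213,78.4),110),w((355,76.),110);print("front",a,b,np.degrees(np.arctan2(*(b-a)[:2]))) 
for p,q in (((60,0),(72,320)),((722,0),(708,320)),((265,60),(268,370)),((521,50),(521,370))):
    a,b=[w((195+k[0]/4.4,k[1]/4.4),110) for k in(p,q)];d=(b-a);print("side",np.degrees(np.arctan2(d[1],d[0])))
st()
# look pose: mouth fairly centred, tool tilted none; rod held
row([470,-40,330],[180,0,-80])
E
```

```text
mouth [494.68593083  13.17093948 140.        ]
front [486.60294892 -52.27036499 110.        ] [461.96510637  70.30113088 110.        ] -11.365450624321891
side 10.760461691649512
side 11.956067858049586
side 10.959746224615293
side 12.822013135967268
10.18 [578.1 262.1 149.9] [ 180.     0.2 -159.3] [-0.4 -0.6 -0.7] 0.176 [ 24.  26.  97.   0.  58. -87.]
row [-0.1, 0.2, -79.3, 207.5, -244.0, -181.0] n 11.1 t 10.18
```

```bash
python3 - <<'E'
from h import *
row([567,-19,280],[180,0,191])
E
```

```text
row [0.1, 0.2, 9.7, 109.5, -258.8, -130.7] n 7.4 t 10.18
```

Emit:
{"op": "servo_tool", "data": {"targets": [0, 0, 0, 0, 0, -40, 0, 0, 0, 0, 0, 0, -80, 0, 0, 0, 3, 30, -60, -110, 0, 0, 0, 9.7, 109, -259, -131, 0, 0, 0, 9.7, 109, -259, -131, 0, 0, 0, 9.7, 109, -259, -131, 0, 0, 0, 9.7, 109, -259, -131, 0, 0, 0, 9.7, 109, -259, -131, 0]}}

```text
time_s: 10.85
position: [567.2, 15.9, 273.9]
ee_rot: [179.9, 0.0, -168.9]
contact_force: [0.8, -1.2, -1.1]
width: 0.172
```

Emit:
{"op": "servo_tool", "data": {"targets": [0, 0, 0, 3, -46, -2, 0, 0, 0, 0, 3, -46, -2, 0, 0, 0, 0, 3, -46, -2, 0, 0, 0, 0, 3, -46, -2, 0, 0, 0, 0, 3, -46, -2, 0, 0, 0, 0, 3, -46, -2, 0]}}

```text
time_s: 11.35
position: [572.8, -28.2, 275.1]
ee_rot: [179.9, -0.0, -168.8]
contact_force: [0.9, -0.1, -1.7]
width: 0.175
```

```bash
cat >> h.py <<'E'
def snap(f):
    """wrist picture with its pose saved alongside"""
    C=cam("wrist"); s=sensors.sense(); im=viewer.read_camera("wrist"); cv2.imwrite(f"pics/{f}.png",im)
    np.savez(f"pics/{f}.npz",R=C[1],t=C[2],p=s['position'],e=s['ee_rot']); return C
def old(f):
    z=np.load(f"pics/{f}.npz"); return (viewer.camera_info("wrist"),z['R'],z['t']),z['p'],z['e']
E
python3 - <<'E'
from h import *
st()
C=snap("w11")
for r in viewer.pinpoint("guide_tube","wrist")[:3]: print(np.round(r['at'],1),r['p'],onz("wrist",r['at'],140,C))
st()
row([462,-58,280],[180,0,100])
im=cv2.imread("pics/w11.png");cv2.imwrite("pics/w11c.png",cv2.resize(im[0:150,190:380],None,fx=4,fy=4,interpolation=cv2.INTER_CUBIC))
cv2.imwrite("pics/s11.png",viewer.read_camera("scene"))
E
```

```text
11.35 [572.8 -28.2 275.1] [ 179.9   -0.  -168.8] [ 0.9 -0.1 -1.7] 0.175 [  -3.   13.   97.    0.   69. -104.]
[325.2  95.3] 0.88 [494.91036291  13.13247211 140.        ]
11.45 [573.  -28.4 275.5] [ 179.9   -0.  -168.8] [-0.1 -0.5 -1. ] 0.174 [  -3.   13.   97.    0.   69. -104.]
row [0.1, -0.1, 91.2, 114.6, -7.5, -4.5] n 12.7 t 11.45
```

View pics/w11c.png

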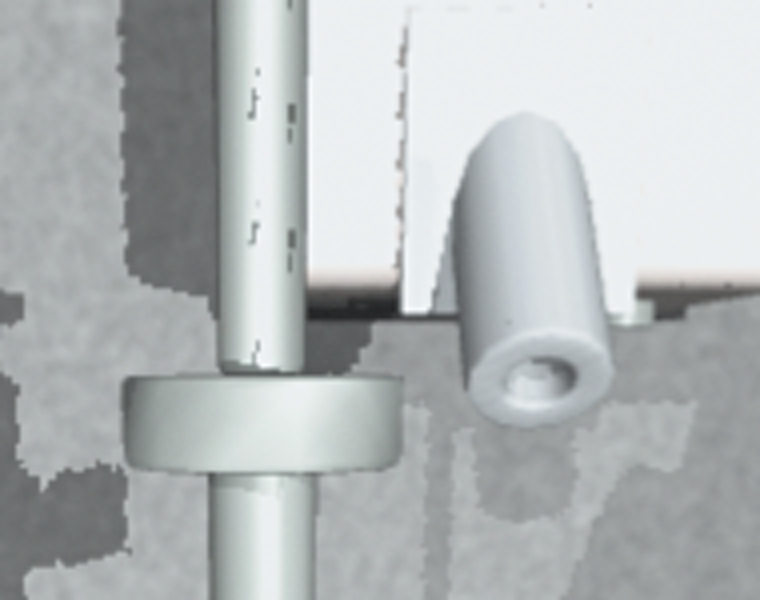

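View pics/s11.png

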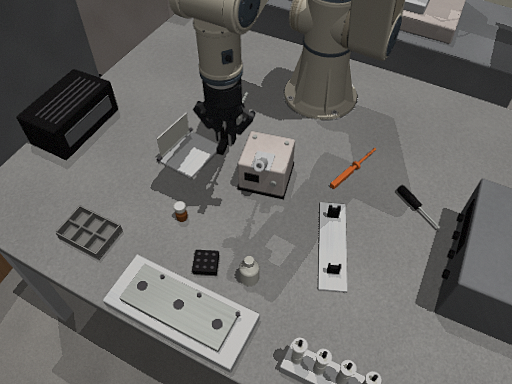

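Emit:
{"op": "servo_tool", "data": {"targets": [0, 0, 91, 115, -7, -5, 0, 0, 0, 91, 115, -7, -5, 0, 0, 0, 91, 115, -7, -5, 0, 0, 0, 91, 115, -7, -5, 0, 0, 0, 91, 115, -7, -5, 0, 0, 0, 91, 115, -7, -5, 0, 0, 0, 91, 115, -7, -5, 0, 0, 0, 91, 115, -7, -5, 0]}}

```text
time_s: 12.17
position: [461.6, -57.2, 280.8]
ee_rot: [179.9, -0.1, 133.5]
contact_force: [-0.7, 0.4, -1.3]
width: 0.179
```

```bash
python3 - <<'E'
from h import *
st()
row([462,-58,280],[180,0,100])
E
```

```text
12.17 [461.6 -57.2 280.8] [ 1.799e+02 -1.000e-01  1.335e+02] [-0.7  0.4 -1.3] 0.179 [ -7.   3. 109.   0.  68. -51.]
row [0.1, -0.1, 33.5, -0.9, -0.2, 0.8] n 4.7 t 12.17
```

Emit:
{"op": "servo_tool", "data": {"targets": [0, 0, 33.5, -1, 0, 1, 0, 0, 0, 33.5, -1, 0, 1, 0, 0, 0, 33.5, -1, 0, 1, 0, 0, 0, 33.5, -1, 0, 1, 0, 0, 0, 33.5, -1, 0, 1, 0, 0, 0, 33.5, -1, 0, 1, 0, 0, 0, 33.5, -1, 0, 1, 0]}}

```text
time_s: 12.75
position: [462.3, -57.5, 279.9]
ee_rot: [180.0, -0.1, 100.2]
contact_force: [0.7, 0.4, -0.6]
width: 0.173
```

```bash
python3 - <<'E'
from h import *
st()
C=snap("w12")
for r in viewer.pinpoint("guide_tube","wrist")[:3]: print(np.round(r['at'],1),r['p'],onz("wrist",r['at'],140,C))
im=cv2.imread("pics/w12.png");cv2.imwrite("pics/w12c.png",cv2.resize(im[0:150,190:380],None,fx=4,fy=4,interpolation=cv2.INTER_CUBIC))
E
```

```text
12.75 [462.3 -57.5 279.9] [ 1.800e+02 -1.000e-01  1.002e+02] [ 0.7  0.4 -0.6] 0.173 [ -7.   3. 109.   0.  68. -18.]
[311.3 101.6] 0.78 [495.76713279  12.62020371 140.        ]
```

View pics/w12c.png

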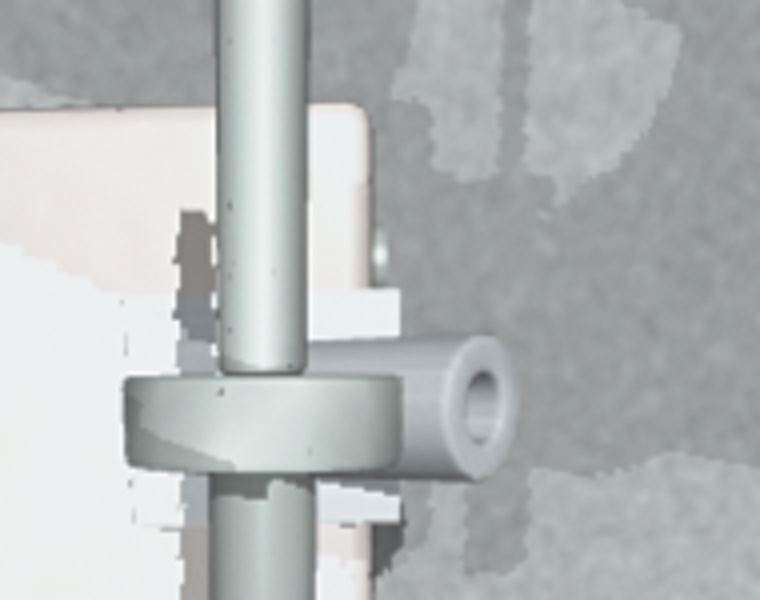

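```bash
cat >> h.py <<'E'
M=np.array([494.9,12.9,140.]); psi=np.radians(11.5); u=np.array([np.cos(psi),np.sin(psi),0]); ax=u*np.cos(np.radians(40))+np.array([0,0,np.sin(np.radians(40))])
def tubeR(psi_=psi):
    x=-ax; z=u*np.sin(np.radians(40))-np.array([0,0,np.cos(np.radians(40))]); return Ro.from_matrix(np.c_[x,np.cross(z,x),z])
def ins(out,tip=159.,zz=-15.5,dM=(0,0,0)):
    """TCP for rod tip 'out' mm outside the mouth"""
    R=tubeR(); return M+dM+ax*out-R.apply([tip,0,zz]),R
E
python3 - <<'E'
from h import *
p,R=ins(60);print(p,R.as_euler('xyz',degrees=True))
row([640,40,300],[180,0,191.5])
E
```

```text
[669.05902016  48.33305312 268.89679765] [-180.    40.  -168.5]
row [0.1, -0.0, -91.3, 64.8, 192.2, -19.9] n 12.8 t 12.85
```

Emit:
{"op": "servo_tool", "data": {"targets": [0, 0, -91, 65, 192, -20, 0, 0, 0, -91, 65, 192, -20, 0, 0, 0, -91, 65, 192, -20, 0, 0, 0, -91, 65, 192, -20, 0, 0, 0, -91, 65, 192, -20, 0, 0, 0, -91, 65, 192, -20, 0, 0, 0, -91, 65, 192, -20, 0, 0, 0, -91, 65, 192, -20, 0]}}

```text
time_s: 13.52
position: [640.2, 40.9, 299.3]
ee_rot: [179.9, -0.1, 157.8]
contact_force: [-0.4, 1.1, -2.1]
width: 0.174
```

```bash
python3 - <<'E'
from h import *
st()
row([640,40,310],[180,20,191.5])
p,R=ins(60);row(p,R=R)
E
```

```text
13.52 [640.2  40.9 299.3] [ 1.799e+02 -1.000e-01  1.578e+02] [-0.4  1.1 -2.1] 0.174 [  3.  19.  87.   0.  74. -64.]
row [-5.8, -19.5, -33.4, -0.2, -0.8, -10.7] n 5.5 t 13.52
row [-11.7, -38.9, -32.3, -24.0, 17.8, 30.4] n 7.2 t 13.52
```

Emit:
{"op": "servo_tool", "data": {"targets": [-11.7, -38.9, -32.3, -24, 18, 30, 0, -11.7, -38.9, -32.3, -24, 18, 30, 0, -11.7, -38.9, -32.3, -24, 18, 30, 0, -11.7, -38.9, -32.3, -24, 18, 30, 0, -11.7, -38.9, -32.3, -24, 18, 30, 0, -11.7, -38.9, -32.3, -24, 18, 30, 0, -11.7, -38.9, -32.3, -24, 18, 30, 0, -11.7, -38.9, -32.3, -24, 18, 30, 0]}}

```text
time_s: 14.18
position: [668.0, 49.2, 268.8]
ee_rot: [179.8, 39.5, -168.8]
contact_force: [-0.3, 1.1, -1.5]
width: 0.172
```

```bash
python3 - <<'E'
from h import *
st()
p,R=ins(60);row(p,R=R)
p,R=ins(25);row(p,R=R)
im=viewer.read_camera("scene");cv2.imwrite("pics/s13.png",cv2.resize(im[80:230,190:350],None,fx=4.5,fy=4,interpolation=cv2.INTER_CUBIC))
S=cam("scene");T=cam("top");print(proj("scene",M,S),proj("scene",M+60*ax,S),proj("top",M,T))
im=viewer.read_camera("top");cv2.imwrite("pics/t13.png",cv2.resize(im[120:280,190:330],None,fx=4,fy=4,interpolation=cv2.INTER_CUBIC))
snap("w13")
E
```

```text
14.18 [668.   49.2 268.8] [ 179.8   39.5 -168.8] [-0.3  1.1 -1.5] 0.172 [   1.    8.  116.   23.   18. -120.]
row [0.0, -0.4, -0.2, -0.8, -1.1, 0.5] n 0.1 t 14.18
row [0.0, -0.4, -0.2, 34.2, -1.2, 0.7] n 0.8 t 14.18
[258.00168359 166.18726914] [252.99598068 169.49715445] [258.48065088 204.20712754]
```

View pics/s13.png

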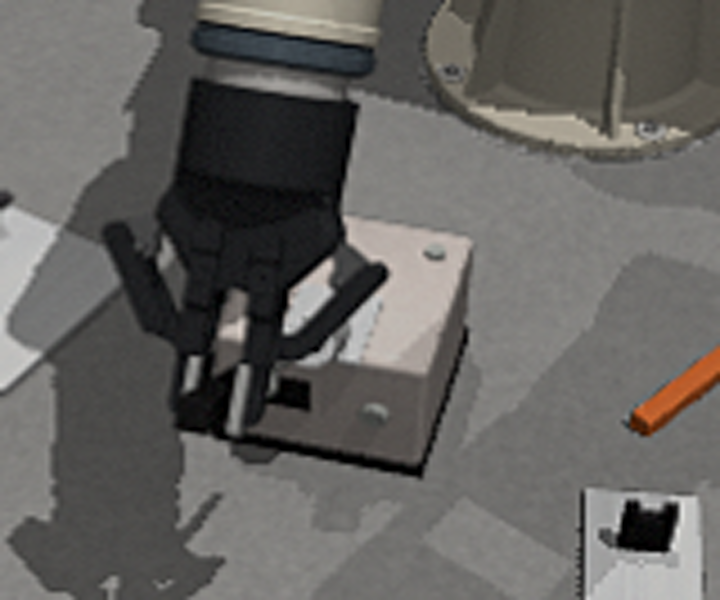

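View pics/t13.png

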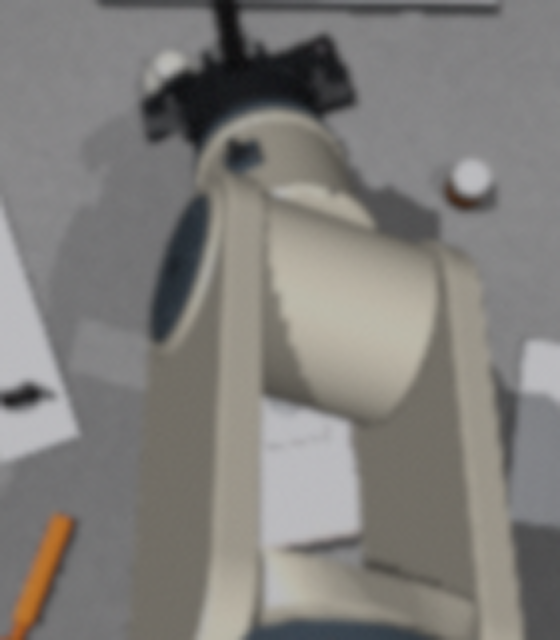

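View pics/w13.png

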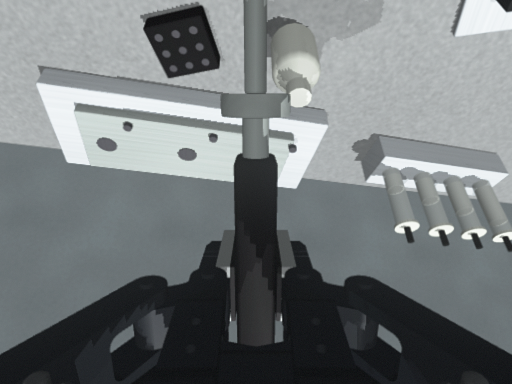

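Emit:
{"op": "servo_tool", "data": {"targets": [0, -0.4, -0.2, 10, -1.2, 0.6, 0, 0, -0.4, -0.2, 25, -1.2, 0.6, 0, 0, -0.4, -0.2, 39, -1.2, 0.6, 0, 0, -0.4, -0.2, 39, -1.2, 0.6, 0, 0, -0.4, -0.2, 39, -1.2, 0.6, 0, 0, -0.4, -0.2, 39, -1.2, 0.6, 0]}}

```text
time_s: 14.83
position: [640.7, 42.8, 244.5]
ee_rot: [179.6, 39.8, -169.1]
contact_force: [0.3, -0.4, -1.6]
width: 0.173
```

```bash
python3 - <<'E'
from h import *
st()
for o in (20,5,-20):
  p,R=ins(o);row(p,R=R)
E
```

```text
14.83 [640.7  42.8 244.5] [ 179.6   39.8 -169.1] [ 0.3 -0.4 -1.6] 0.173 [  -0.    7.  121.   31.   15. -128.]
row [0.0, -0.2, -0.4, 2.2, -0.3, -0.1] n 0.1 t 14.83
row [0.0, -0.2, -0.4, 17.2, -0.4, -0.0] n 0.4 t 14.83
row [0.0, -0.2, -0.4, 42.2, -0.6, 0.1] n 1.0 t 14.83
```

```bash
cat > fk.py <<'E'
import numpy as np
from scipy.optimize import least_squares
from scipy.spatial.transform import Rotation as Ro
def fk(j,p,full=False):
    h,a1,L1,a3,L2,Lt=p; rz=lambda a:Ro.from_euler('z',a,degrees=True); ry=lambda a:Ro.from_euler('y',a,degrees=True)
    R=rz(j[0]); P=np.array([0,0,h])+R.apply([a1,0,0]); R=R*ry(j[1]); P=P+R.apply([0,0,L1]); R=R*ry(j[2]); P=P+R.apply([a3,0,L2])
    R=R*rz(s4*j[3])*ry(j[4])*rz(s6*j[5]+c6); P=P+R.apply([0,0,Lt]); return P,R
s4,s6,c6=1,1,0
D=[([67.758907,20.263,93.6296,0,66.18566,-.138],[235,578.63,230.55],[-179.92,0,157.897]),
([38,0,118,0,61,28],[318.9,254.7,231],[180,0,100.3]),([-10,0,118,0,61,-10],[402.7,-68.5,230.6],[179.9,0,90]),
([-22,6,113,0,61,-22],[430.9,-173.8,230.9],0),([-25,22,118,0,39,-18],[437.4,-200.9,56.5],0),([-33,22,114,0,44,-26],[430.5,-280.9,82.4],0),
([0,12,99,0,69,-100],[560.1,0,279.3],0),([24,22,92,0,66,-84],[584.2,261.1,229],0),([24,35,100,0,45,-86],[578.3,261.6,29.7],0),([24,26,96,0,58,-87],[579,262.5,151.5],0),
([-3,13,97,0,69,-104],[572.8,-28.2,275.1],0),([-7,3,109,0,68,-18],[462.3,-57.5,279.9],0),([3,19,87,0,74,-64],[640.2,40.9,299.3],0),
([1,8,116,23,18,-120],[668,49.2,268.8],0)]
E
python3 - <<'E'
from h import *
import fk
s=sensors.sense(); J=s['joint_positions'];print(J,s['position'],s['ee_rot'])
D=[(d[0],d[1]) for d in fk.D]+[(J,s['position'])]*1
w=[3]+[1]*13+[3]
for s4 in(1,-1):
    fk.s4=s4
    f=lambda p:np.concatenate([k*(np.linalg.norm((fk.fk(j,p)[0]-x)[:2])*np.array([1]) if 0 else k*(fk.fk(j,p)[0]-x)) for (j,x),k in zip(D,w)])
    r=least_squares(f,[300,50,400,0,400,250],loss='soft_l1',f_scale=3);print(s4,np.round(r.x,1),r.cost); print(np.round(f(r.x).reshape(-1,3)[[0,8,-2,-1]],1))
# orientation conv
for s6 in(1,-1):
  for s4 in(1,-1):
    fk.s4,fk.s6=s4,s6
    for j,e in((fk.D[0][0],fk.D[0][2]),(J,s['ee_rot'])):
        _,R=fk.fk(j,r.x); T=Ro.from_euler('xyz',e,degrees=True); print(s4,s6,(R.inv()*T).as_rotvec(degrees=True))
E
```

```text
[  -0.34463931    7.24400873  120.62628047   30.62383174   14.99013812
 -128.48913956] [640.69090382  42.80030312 244.51651371] [ 179.61382387   39.76203702 -169.06076686]Traceback (most recent call last):
  File "<stdin>", line 9, in <module>
NameError: name 'least_squares' is not defined
```

```bash
cat > t.py <<'E'
from h import *
import fk
from scipy.optimize import least_squares
J=np.array([-0.34463931,7.24400873,120.62628047,30.62383174,14.99013812,-128.48913956]);X=np.array([640.69090382,42.80030312,244.51651371]);E=[179.61382387,39.76203702,-169.06076686]
D=[(d[0],d[1]) for d in fk.D]+[(J,X)]
w=[3]+[1]*13+[3]
best=None
for s4 in(1,-1):
    fk.s4=s4
    f=lambda p:np.concatenate([k*(fk.fk(j,p)[0]-x) for (j,x),k in zip(D,w)])
    r=least_squares(f,[300,50,400,0,400,250],loss='soft_l1',f_scale=3);print(s4,np.round(r.x,1),r.cost); print(np.round(f(r.x).reshape(-1,3),1).tolist())
    if best is None or r.cost<best[0]: best=(r.cost,r.x,s4)
for s6 in(1,-1):
  for s4 in(1,-1):
    fk.s4,fk.s6=s4,s6
    for j,e in((fk.D[0][0],fk.D[0][2]),(J,E)):
        _,R=fk.fk(j,best[1]); T=Ro.from_euler('xyz',e,degrees=True); print(s4,s6,(R.inv()*T).as_rotvec(degrees=True))
E
python3 t.py
```

```text
1 [298.4  -8.2 572.8  60.1 501.6 346.8] 193.23465678182305
[[3.5, -3.3, 1.0], [6.1, -0.7, 4.9], [3.5, -3.1, 5.3], [-3.3, 1.0, -5.3], [5.6, -5.7, 3.4], [-1.5, 2.3, -2.2], [-2.5, 0.0, -3.2], [0.6, -0.7, -5.2], [-0.5, -4.3, -6.0], [2.4, -3.7, -1.8], [3.9, -2.0, 6.7], [-1.5, 0.9, 0.1], [2.8, -7.2, -2.1], [3.2, 4.4, 0.3], [-0.9, -2.9, 0.6]]
-1 [296.   -5.  569.3  57.8 498.1 344.5] 1237.3640286791547
[[3.3, -3.7, 1.4], [7.2, 0.0, 5.0], [4.8, -3.3, 5.4], [-2.3, 0.6, -5.2], [6.9, -6.3, 4.2], [-0.4, 1.6, -1.5], [-2.3, 0.0, -3.4], [0.4, -0.8, -5.0], [-0.0, -4.1, -4.9], [2.4, -3.6, -1.3], [3.9, -2.0, 6.5], [-0.7, 0.8, -0.0], [2.2, -7.2, -2.3], [4.4, -79.1, 0.1], [-2.3, -276.1, 0.1]]
1 1 [1.51491398e-03 1.21862783e-03 8.99999071e+01]
1 1 [-6.19985667e-09  1.54274685e-09  9.00000000e+01]
-1 1 [1.51491398e-03 1.21862783e-03 8.99999071e+01]
-1 1 [ -2.31803077 -20.31086505 148.39378321]
1 -1 [1.51684780e-03 1.21417756e-03 8.97239071e+01]
1 -1 [ 6.68942608e-09  5.13993447e-09 -1.66978279e+02]
-1 -1 [1.51684780e-03 1.21417756e-03 8.97239071e+01]
-1 -1 [ -12.4440951    12.4440951  -106.74550671]
```

```bash
cat >> h.py <<'E'
import fk
fk.s4,fk.s6,fk.c6=1,1,90
PAR=[298.4,-8.2,572.8,60.1,501.6,346.8]
LO=np.array([-150.9,-52.94,3.33,-74.26,0,-172.89]);HI=np.array([150.9,120.26,152.33,254.26,154.13,172.89])
def ik(p,R,j0):
    from scipy.optimize import least_squares
    def f(j):
        P,Q=fk.fk(j,PAR); return np.r_[P-p,(Q.inv()*R).as_rotvec()*300]
    r=least_squares(f,j0,bounds=(LO-60,HI+60)); return r.x,r.cost
def insr(out,phi,tip=159.,zz=-15.5,M_=None):
    # roll about the rod's axis through rod, TCP follows
    R=tubeR()*Ro.from_euler('x',phi,degrees=True); return (M if M_ is None else M_)+ax*out-R.apply([tip,0,zz]),R
E
python3 - <<'E'
from h import *
for phi in (-90,-75,-60,-45,-30,-20,-10,-5,0,5,10,20,30,45,60,75):
    print(phi)
    j=np.array([-.3,7.2,120.6,30.6,15,-128.5])
    if phi>5: j[3]=-30;j[5]=-70
    for o in(60,20,-20,-60,-90):
        p,R=insr(o,phi)
        best=None
        for j0 in (j,[0,10,125,45,30,-140],[0,10,125,-45,30,-50],[0,10,125,90,40,-170]):
            q,c=ik(p,R,np.array(j0,float))
            if q[4]>0 and (best is None or c<best[1]-.01): best=(q,c)
        print("  ",o,np.round(best[0]),round(best[1],1), "" if (np.all(best[0]>LO)and np.all(best[0]<HI)) else "OUT")
E
```

```text
-90
   60 [ -21.   51.   80.   67.  114. -176.] 0.0 OUT
   20 [ -22.   52.   84.   65.  113. -181.] 0.0 OUT
   -20 [ -24.   52.   87.   62.  112. -185.] 0.0 OUT
   -60 [ -25.   53.   90.   59.  111. -189.] 0.0 OUT
   -90 [ -26.   54.   92.   57.  110. -192.] 0.0 OUT
-75
   60 [ -23.   43.   88.   65.  100. -176.] 0.0 OUT
   20 [ -24.   43.   91.   64.   99. -180.] 0.0 OUT
   -20 [ -25.   44.   95.   62.   98. -185.] 0.0 OUT
   -60 [ -27.   45.   98.   60.   97. -189.] 0.0 OUT
   -90 [ -28.   46.  100.   59.   96. -192.] 0.0 OUT
-60
   60 [ -23.   34.   95.   64.   86. -175.] 0.0 OUT
   20 [ -24.   34.   99.   63.   85. -179.] 0.0 OUT
   -20 [ -26.   35.  103.   63.   84. -184.] 0.0 OUT
   -60 [ -28.   36.  106.   62.   83. -188.] 0.0 OUT
   -90 [ -29.   37.  108.   61.   82. -191.] 0.0 OUT
-45
   60 [ -21.   26.  102.   63.   70. -173.] 0.0 OUT
   20 [ -23.   26.  106.   64.   70. -177.] 0.0 OUT
   -20 [ -24.   26.  110.   64.   69. -182.] 0.0 OUT
   -60 [ -26.   27.  114.   64.   68. -187.] 0.0 OUT
   -90 [ -28.   28.  116.   65.   68. -191.] 0.0 OUT
-30
   60 [ -17.   18.  109.   6
[... 2177 characters left out ...]
38.  11.] 0.0 OUT
45
   60 [ 28.  20. 111. -73.  58.  -9.] 0.0 
   20 [ 29.  20. 116. -75.  57.  -3.] 0.0 OUT
   -20 [ 30.  21. 120. -77.  57.   2.] 0.0 OUT
   -60 [ 31.  22. 124. -80.  56.   8.] 0.0 OUT
   -90 [ 32.  23. 127. -81.  56.  13.] 0.0 OUT
60
   60 [ 32.  29. 106. -74.  74.  -4.] 0.0 
   20 [ 33.  29. 110. -74.  74.   1.] 0.0 
   -20 [ 34.  30. 114. -75.  73.   6.] 0.0 OUT
   -60 [ 35.  31. 117. -75.  73.  11.] 0.0 OUT
   -90 [ 36.  32. 120. -75.  72.  15.] 0.0 OUT
75
   60 [ 33.  38.  99. -74.  89.  -1.] 0.0 
   20 [ 34.  38. 103. -73.  89.   3.] 0.0 
   -20 [ 35.  39. 106. -72.  88.   8.] 0.0 
   -60 [ 36.  40. 110. -71.  87.  12.] 0.0 
   -90 [ 37.  42. 112. -71.  87.  16.] 0.0
```

```bash
python3 - <<'E'
from h import *
for phi in (80,90,100,110,120):
    print(phi)
    j=np.array([33,40,100,-72,90,0.])
    for o in(100,60,20,-20,-60,-90):
        p,R=insr(o,phi)
        j,c=ik(p,R,j)
        print("  ",o,np.round(j),round(c,1), "" if (np.all(j>LO)and np.all(j<HI)) else "OUT",np.round(p))
j=np.array([1,8,116,23,18,-120.])
for phi in range(0,100,10):
    p,R=insr(100,phi); j,c=ik(p,R,j);print(phi,np.round(j),np.round(c,1))
E
```

```text
80
   100 [ 32.  40.  92. -75.  95.  -5.] 0.0 OUT [694.  38. 304.]
   60 [ 33.  41.  96. -74.  94.  -1.] 0.0  [664.  32. 279.]
   20 [ 34.  41. 100. -73.  94.   4.] 0.0  [634.  26. 253.]
   -20 [ 35.  42. 104. -72.  93.   8.] 0.0  [604.  20. 227.]
   -60 [ 36.  43. 107. -71.  92.  13.] 0.0  [574.  13. 202.]
   -90 [ 37.  45. 110. -70.  91.  16.] 0.0  [551.   9. 182.]
90
   100 [ 31.  46.  87. -76. 104.  -5.] 0.0 OUT [692.  37. 306.]
   60 [ 32.  46.  91. -75. 104.  -0.] 0.0 OUT [662.  31. 281.]
   20 [ 33.  47.  95. -73. 103.   4.] 0.0  [632.  25. 255.]
   -20 [ 34.  48.  99. -71. 102.   9.] 0.0  [602.  19. 229.]
   -60 [ 35.  49. 102. -69. 101.  13.] 0.0  [572.  13. 204.]
   -90 [ 36.  50. 104. -68. 100.  17.] 0.0  [550.   8. 184.]
100
   100 [ 30.  52.  82. -78. 113.  -5.] 0.0 OUT [691.  37. 309.]
   60 [ 31.  52.  86. -76. 113.  -0.] 0.0 OUT [661.  31. 283.]
   20 [ 31.  53.  90. -73. 112.   5.] 0.0  [631.  25. 257.]
   -20 [ 32.  54.  93. -71. 111.   9.] 0.0  [601.  19. 231.]
   -60 [ 33.  55.  97. -68. 110.  14.] 0.0  [571.  13. 206.]
   -90 [ 34.  56.  99. -66. 109.  17.] 0.0  
[... 462 characters left out ...]
60 [ 26.  62.  76. -80. 130.  -1.] 0.0 OUT [657.  32. 287.]
   20 [ 27.  63.  80. -75. 129.   4.] 0.0 OUT [627.  26. 261.]
   -20 [ 28.  63.  83. -72. 128.  10.] 0.0  [597.  20. 235.]
   -60 [ 28.  65.  86. -68. 127.  15.] 0.0  [567.  14. 210.]
   -90 [ 29.  66.  89. -65. 126.  19.] 0.0  [544.   9. 190.]
0 [   1.    9.  112.   19.   21. -115.] 0.0
10 [  8.   9. 112. -23.  20. -71.] 0.0
20 [ 15.  10. 112. -51.  29. -40.] 0.0
30 [ 21.  13. 110. -64.  40. -25.] 0.0
40 [ 25.  18. 108. -69.  52. -17.] 0.0
50 [ 28.  23. 105. -72.  64. -12.] 0.0
60 [ 31.  29. 101. -73.  75.  -9.] 0.0
70 [ 32.  35.  97. -74.  85.  -7.] 0.0
80 [ 32.  40.  92. -75.  95.  -5.] 0.0
90 [ 31.  46.  87. -76. 104.  -5.] 0.0
```

```bash
cat >> h.py <<'E'
FL=Ro.from_euler('z',180,degrees=True)
def insf(out,phi,gx=0.,zz=-15.5,M_=None):
    """flipped grasp: tool x = -rod; handle centre at tool x=gx, tip at gx-158"""
    R=tubeR()*Ro.from_euler('x',phi,degrees=True)*FL; return (M if M_ is None else M_)+ax*out-R.apply([gx-158,0,zz]),R
E
python3 - <<'E'
from h import *
for phi in (-20,-10,-5,0):
    print(phi)
    j=np.array([-5,10,112,40,30,50.])
    for o in(100,60,20,-20,-60,-90):
        p,R=insf(o,phi)
        j,c=ik(p,R,j)
        print("  ",o,np.round(j),round(c,1), "" if (np.all(j>LO)and np.all(j<HI)) else "OUT",np.round(p))
st()
row([578.6,262.4,120],[180,0,200.8])
row([640,40,300],[180,0,191.5])
E
```

```text
-20
   100 [-11.  14. 108.  54.  42.  24.] 0.0  [697.  59. 295.]
   60 [-12.  13. 112.  58.  41.  18.] 0.0  [667.  53. 269.]
   20 [-14.  13. 117.  62.  40.  12.] 0.0  [637.  47. 243.]
   -20 [-15.  13. 121.  66.  39.   5.] 0.0  [607.  41. 218.]
   -60 [-17.  13. 125.  71.  39.  -3.] 0.0  [577.  35. 192.]
   -90 [-19.  14. 128.  74.  39.  -9.] 0.0  [554.  30. 173.]
-10
   100 [ -5.  10. 110.  43.  31.  37.] 0.0  [698.  57. 294.]
   60 [ -6.  10. 115.  49.  28.  30.] 0.0  [668.  51. 268.]
   20 [ -8.   9. 119.  56.  27.  22.] 0.0  [638.  45. 243.]
   -20 [ -9.   9. 124.  64.  25.  12.] 0.0  [608.  39. 217.]
   -60 [-11.  10. 128.  73.  25.   1.] 0.0  [578.  32. 191.]
   -90 [-12.  10. 131.  80.  25.  -8.] 0.0  [555.  28. 172.]
-5
   100 [ -2.   9. 111.  34.  25.  48.] 0.0  [698.  56. 294.]
   60 [ -3.   8. 116.  40.  23.  41.] 0.0  [668.  49. 268.]
   20 [ -4.   8. 120.  48.  20.  31.] 0.0  [638.  43. 243.]
   -20 [ -5.   8. 125.  59.  18.  19.] 0.0  [608.  37. 217.]
   -60 [ -7.   8. 129.  72.  17.   4.] 0.0  [578.  31. 191.]
   -90 [ -8.   9. 132.  84.  17.  -9.] 0.0  [555.  27. 172.]
0
   100 [  1.   9. 112.  19.  21.  65.] 0.0  [698.  54. 294.]
   60 [  0.   8. 116.  24.  18.  59.] 0.0  [668.  48. 268.]
   20 [ -0.   7. 121.  32.  14.  50.] 0.0  [638.  42. 243.]
   -20 [ -1.   7. 126.  46.  11.  35.] 0.0  [608.  36. 217.]
   -60 [ -2.   7. 130.  69.   9.  11.] 0.0  [578.  30. 191.]
   -90 [ -3.   8. 133.  91.   9. -13.] 0.0  [556.  25. 172.]
14.83 [640.7  42.8 244.5] [ 179.6   39.8 -169.1] [ 0.3 -0.4 -1.6] 0.173 [  -0.    7.  121.   31.   15. -128.]
row [-3.1, 39.7, -9.3, 94.5, 226.8, 84.9] n 6.2 t 14.83
row [0.2, 39.8, -0.4, -34.6, -2.3, -43.4] n 5.6 t 14.83
```

Emit:
{"op": "servo_tool", "data": {"targets": [0, 0, 0, -40, 0, 0, 0, 0, 8, 0, -40, -2, -20, 0, 0, 39.8, 0, -35, -2, -43, 0, 0, 39.8, 0, -35, -2, -43, 0, 0, 39.8, 0, -35, -2, -43, 0, 0, 39.8, 0, -35, -2, -43, 0, 0, 39.8, 0, -35, -2, -43, 0, 0, 39.8, 0, -35, -2, -43, 0]}}

```text
time_s: 15.5
position: [644.0, 40.5, 300.4]
ee_rot: [179.9, -0.2, -168.9]
contact_force: [-0.8, 0.3, -1.1]
width: 0.171
```

```bash
python3 - <<'E'
from h import *
st()
row([578.6,262.4,150],[180,0,200.8])
E
```

```text
15.5 [644.   40.5 300.4] [ 179.9   -0.2 -168.9] [-0.8  0.3 -1.1] 0.171 [  3.  19.  86.   0.  75. -98.]
row [0.2, -0.2, -9.7, 21.0, 230.0, 151.0] n 6.6 t 15.5
```

Emit:
{"op": "servo_tool", "data": {"targets": [0, 0, -9.7, 21, 230, 151, 0, 0, 0, -9.7, 21, 230, 151, 0, 0, 0, -9.7, 21, 230, 151, 0, 0, 0, -9.7, 21, 230, 151, 0, 0, 0, -9.7, 21, 230, 151, 0, 0, 0, -9.7, 21, 230, 151, 0, 0, 0, -9.7, 21, 230, 151, 0, 0, 0, -9.7, 21, 230, 151, 0]}}

```text
time_s: 16.17
position: [576.1, 265.4, 147.2]
ee_rot: [179.8, -0.2, -159.1]
contact_force: [-0.0, -0.3, -1.2]
width: 0.17
```

```bash
python3 - <<'E'
from h import *
st()
row([578.6,262.4,75],[180,0,200.8])
row([578.6,262.4,30.5],[180,0,200.8])
E
```

```text
16.17 [576.1 265.4 147.2] [ 179.8   -0.2 -159.1] [-0.  -0.3 -1.2] 0.17 [ 25.  26.  96.   0.  58. -87.]
row [0.2, -0.2, 0.1, -1.6, -3.9, 72.2] n 1.7 t 16.17
row [0.2, -0.2, 0.1, -1.7, -4.1, 116.7] n 2.8 t 16.17
```

Emit:
{"op": "servo_tool", "data": {"targets": [0.2, -0.2, 0.1, -1.7, -4, 36, 0, 0.2, -0.2, 0.1, -1.7, -4, 72, 0, 0.2, -0.2, 0.1, -1.7, -4, 72, 0, 0.2, -0.2, 0.1, -1.7, -4, 72, 0, 0.2, -0.2, 0.1, -1.7, -4, 72, 0]}}

```text
time_s: 16.58
position: [580.2, 262.4, 77.3]
ee_rot: [-180.0, 0.2, -159.2]
contact_force: [1.1, 0.3, -0.5]
width: 0.178
```

```bash
python3 - <<'E'
from h import *
st()
row([578.6,262.4,30.5],[180,0,200.8])
snap("w14")
E
```

```text
16.58 [580.2 262.4  77.3] [-180.     0.2 -159.2] [ 1.1  0.3 -0.5] 0.178 [ 24.  31.  99.  -0.  50. -86.]
row [-0.0, 0.2, -0.0, 1.6, 0.6, 46.8] n 1.1 t 16.58
```

View pics/w14.png

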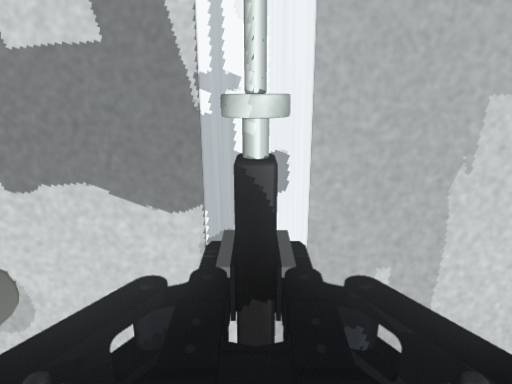

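Lowering into the cradle; opening only modestly at first.

Emit:
{"op": "servo_tool", "data": {"targets": [0, 0.2, 0, 1.6, 0.6, 20, 0, 0, 0.2, 0, 1.6, 0.6, 36, 0, 0, 0.2, 0, 1.6, 0.6, 44, 0, 0, 0.2, 0, 1.6, 0.6, 47, 0, 0, 0.2, 0, 1.6, 0.6, 47, 0, 0, 0.2, 0, 1.6, 0.6, 47, 0]}}

```text
time_s: 17.13
position: [580.0, 262.9, 32.1]
ee_rot: [-180.0, 0.1, -159.3]
contact_force: [0.7, 0.8, -1.0]
width: 0.174
```

```bash
python3 - <<'E'
from h import *
st()
row([578.6,262.4,29.5],[180,0,200.8])
E
```

```text
17.13 [580.  262.9  32.1] [-1.800e+02  1.000e-01 -1.593e+02] [ 0.7  0.8 -1. ] 0.174 [ 24.  35. 100.  -0.  46. -86.]
row [-0.0, 0.1, -0.1, 1.5, -0.0, 2.6] n 0.1 t 17.13
```

Emit:
{"op": "servo_tool", "data": {"targets": [0, 0, 0, 1.5, 0, 2.5, 0, 0, 0, 0, 1.5, 0, 2.5, 0, 0, 0, 0, 1.5, 0, 2.5, 20, 0, 0, 0, 1.5, 0, 2.5, 30, 0, 0, 0, 1.5, 0, 2.5, 50, 0, 0, 0, 1.5, 0, 2.5, 50, 0, 0, 0, 1.5, 0, -20, 50, 0, 0, 0, 1.5, 0, -50, 50]}}

```text
time_s: 17.8
position: [576.5, 261.5, 80.1]
ee_rot: [-180.0, -0.2, -159.3]
contact_force: [0.3, 0.2, -0.7]
width: 0.589
```

```bash
python3 - <<'E'
from h import *
st()
row([577,261.5,150],[180,0,200.8])
snap("w15")
for t in("gauge_grip","gauge_collar","gauge_tip"):
  for r in viewer.pinpoint(t,"wrist")[:2]: print(t,np.round(r['at'],1),r['p'],onz("wrist",r['at'],45,old("w15")[0]))
E
```

```text
17.8 [576.5 261.5  80.1] [-180.    -0.2 -159.3] [ 0.3  0.2 -0.7] 0.589 [ 24.  31.  99.  -0.  51. -86.]
row [-0.0, -0.2, -0.1, -0.2, -0.2, -69.9] n 1.7 t 17.8
gauge_grip [255.  223.2] 0.58 [577.62867268 261.59470799  45.        ]
```

View pics/w15.png

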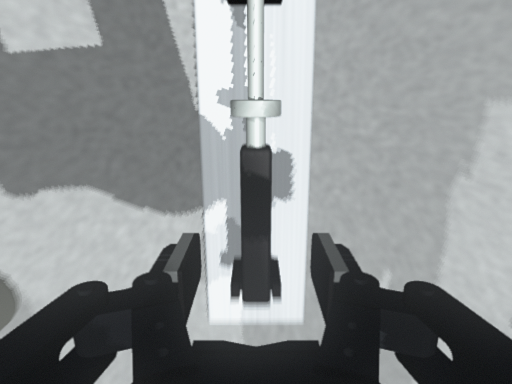

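Emit:
{"op": "servo_tool", "data": {"targets": [0, 0, 0, 0, 0, -40, 50, 0, 0, 20, 0, 0, -60, 50, 0, 0, 60, 0, 0, -60, 50, 0, 0, 60, 0, 0, -60, 50, 0, 0, 60, 0, 0, -60, 50, 0, 0, 60, 0, 0, -60, 50, 0, 0, 60, 0, 0, -60, 50, 0, 0, 60, 0, 0, -60, 50]}}

```text
time_s: 18.67
position: [578.0, 262.3, 141.5]
ee_rot: [179.9, 0.1, 150.3]
contact_force: [0.3, -0.3, 0.3]
width: 0.584
```

Emit:
{"op": "servo_tool", "data": {"targets": [0, 0, 70, 0, 0, 0, 50, 0, 0, 70, 0, 0, 0, 50, 0, 0, 70, 0, 0, 0, 50, 0, 0, 70, 0, 0, 0, 50, 0, 0, 70, 0, 0, 0, 50, 0, 0, 70, 0, 0, 0, 50, 0, 0, 70, 0, 0, 0, 50, 0, 0, 70, 0, 0, 0, 50]}}

```text
time_s: 19.33
position: [577.3, 261.9, 140.0]
ee_rot: [180.0, 0.0, 93.0]
contact_force: [0.8, -0.2, -0.0]
width: 0.584
```

```bash
python3 - <<'E'
from h import *
st()
row([577.3,261.5,100],[180,0,20.7])
E
```

```text
19.33 [577.3 261.9 140. ] [180.   0.  93.] [ 0.8 -0.2 -0. ] 0.584 [24. 26. 97. -0. 57. 21.]
row [0.0, 0.0, 72.3, -0.4, -0.0, 40.0] n 10.1 t 19.33
```

Emit:
{"op": "servo_tool", "data": {"targets": [0, 0, 72.3, 0, 0, 0, 50, 0, 0, 72.3, 0, 0, 0, 50, 0, 0, 72.3, 0, 0, 0, 50, 0, 0, 72.3, 0, 0, 0, 50, 0, 0, 72.3, 0, 0, 0, 50, 0, 0, 72.3, 0, 0, 0, 50, 0, 0, 72.3, 0, 0, 0, 50, 0, 0, 72.3, 0, 0, 20, 50]}}

```text
time_s: 20.0
position: [578.9, 262.6, 121.8]
ee_rot: [179.9, -0.2, 35.7]
contact_force: [1.5, 0.6, 0.3]
width: 0.587
```

```bash
python3 - <<'E'
from h import *
st()
row([577.3,261.5,80],[180,0,20.7])
E
```

```text
20.0 [578.9 262.6 121.8] [179.9  -0.2  35.7] [1.5 0.6 0.3] 0.587 [24. 28. 98. -0. 55. 79.]
row [0.1, -0.2, 15.0, -2.1, -0.1, 41.8] n 2.1 t 20.0
```

Emit:
{"op": "servo_tool", "data": {"targets": [0, -0.2, 15, -2, 0, 20, 50, 0, -0.2, 15, -2, 0, 42, 50, 0, -0.2, 15, -2, 0, 42, 50, 0, -0.2, 15, -2, 0, 42, 50, 0, -0.2, 15, -2, 0, 42, 50, 0, -0.2, 15, -2, 0, 42, 50]}}

```text
time_s: 20.5
position: [578.1, 261.8, 80.8]
ee_rot: [179.9, -0.1, 20.8]
contact_force: [-0.3, 0.5, -0.5]
width: 0.587
```

```bash
python3 - <<'E'
from h import *
st()
row([577.3,261.5,28.5],[180,0,20.7])
snap("w16")
E
```

```text
20.5 [578.1 261.8  80.8] [ 1.799e+02 -1.000e-01  2.080e+01] [-0.3  0.5 -0.5] 0.587 [24. 31. 99. -0. 50. 93.]
row [0.1, -0.1, 0.1, -1.0, -0.1, 52.3] n 1.3 t 20.5
```

View pics/w16.png

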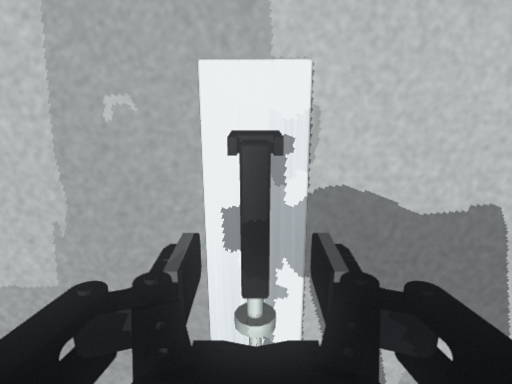

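Emit:
{"op": "servo_tool", "data": {"targets": [0, 0, 0, -1, 0, 25, 50, 0, 0, 0, -1, 0, 45, 50, 0, 0, 0, -1, 0, 52, 50, 0, 0, 0, -1, 0, 52, 50, 0, 0, 0, -1, 0, 52, 15, 0, 0, 0, -1, 0, 52, 10, 0, 0, 0, -1, 0, 52, 0, 0, 0, 0, -1, 0, 52, 0]}}

```text
time_s: 21.22
position: [578.4, 261.8, 30.5]
ee_rot: [179.9, -0.3, 20.8]
contact_force: [-0.8, -0.2, 4.9]
width: 0.177
```

Emit:
{"op": "servo_tool", "data": {"targets": [0, 0, 0, 0, 0, 0, 0, 0, 0, 0, 0, 0, 0, 0, 0, 0, 0, 0, 0, 0, 0, 0, 0, 0, 0, 0, 0, 0]}}

```text
time_s: 21.55
position: [578.3, 261.8, 30.6]
ee_rot: [179.9, -0.3, 20.8]
contact_force: [-0.3, 0.6, 1.8]
width: 0.174
```

```bash
python3 - <<'E'
from h import *
st()
row([577.3,261.5,28.5],[180,0,20.7])
snap("w17")
E
```

```text
21.55 [578.3 261.8  30.6] [179.9  -0.3  20.8] [-0.3  0.6  1.8] 0.174 [ 24.  35. 100.  -0.  45.  94.]
row [0.1, -0.3, 0.1, -1.1, -0.0, 2.0] n 0.1 t 21.55
```

View pics/w17.png

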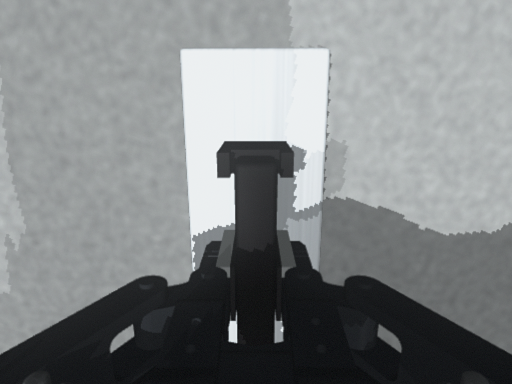

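Emit:
{"op": "servo_tool", "data": {"targets": [0, 0, 0, 0, 0, -10, 0, 0, 0, 0, 0, 0, -40, 0, 0, 0, 0, 0, 0, -80, 0, 0, 0, 0, 0, 0, -120, 0, 0, 0, 0, 0, 0, -160, 0, 0, 0, 0, 0, 0, -200, 0, 0, 0, 0, 0, 0, -240, 0, 0, 0, 0, 0, 0, -260, 0]}}

```text
time_s: 22.27
position: [578.2, 262.2, 296.9]
ee_rot: [180.0, -0.7, 20.8]
contact_force: [1.5, -0.2, -0.9]
width: 0.176
```

```bash
python3 - <<'E'
from h import *
st()
row([660,45,310],[180,0,11.5])
p,R=insf(70,-12,-1,-14.4); print(p,R.as_euler('xyz',degrees=True)); row(p,R=R)
snap("w18")
E
```

```text
22.27 [578.2 262.2 296.9] [180.   -0.7  20.8] [ 1.5 -0.2 -0.9] 0.176 [24. 18. 89. -0. 73. 94.]
row [-0.0, -0.7, 9.3, -0.5, 232.1, -13.0] n 5.6 t 22.27
[675.07770549  52.61283216 276.40837733] [-168.   -40.    11.5]
row [8.2, 40.0, 4.8, 15.9, 230.3, 20.8] n 5.7 t 22.27
```

View pics/w18.png

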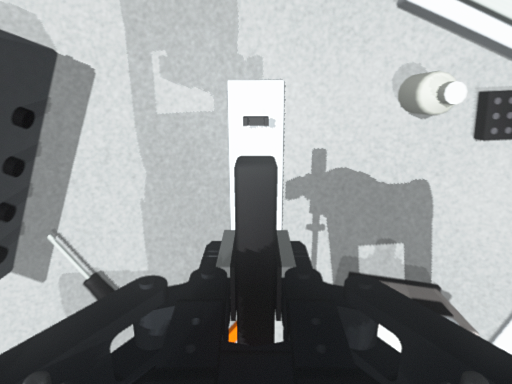

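Emit:
{"op": "servo_tool", "data": {"targets": [0, 0, 9.3, 0, 232, -13, 0, 0, 0, 9.3, 0, 232, -13, 0, 0, 0, 9.3, 0, 232, -13, 0, 0, 0, 9.3, 0, 232, -13, 0, 0, 0, 9.3, 0, 232, -13, 0, 8, 20, 5, 8, 231, 5, 0, 8.2, 40, 4.8, 16, 230, 21, 0, 8.2, 40, 4.8, 16, 230, 21, 0]}}

```text
time_s: 22.98
position: [676.7, 51.5, 276.6]
ee_rot: [-173.4, -21.3, 12.7]
contact_force: [-1.0, 0.1, -1.6]
width: 0.171
```

```bash
python3 - <<'E'
from h import *
st()
p,R=insf(60,-12,-1,-14.4); row(p,R=R)
E
```

```text
22.98 [676.7  51.5 276.6] [-173.4  -21.3   12.7] [-1.   0.1 -1.6] 0.171 [ -2.  14. 100.  15.  48.  66.]
row [4.8, 18.7, -2.0, -10.8, -1.3, 3.1] n 2.7 t 22.98
```

Emit:
{"op": "servo_tool", "data": {"targets": [4.8, 18.7, -2, -10.8, -1.3, 3.1, 0, 4.8, 18.7, -2, -10.8, -1.3, 3.1, 0, 4.8, 18.7, -2, -10.8, -1.3, 3.1, 0, 4.8, 18.7, -2, -10.8, -1.3, 3.1, 0, 4.8, 18.7, -2, -10.8, -1.3, 3.1, 0, 4.8, 18.7, -2, -10.8, -1.3, 3.1, 0]}}

```text
time_s: 23.48
position: [666.9, 50.8, 269.6]
ee_rot: [-167.9, -39.9, 11.4]
contact_force: [0.2, 0.3, -0.4]
width: 0.174
```

```bash
python3 - <<'E'
from h import *
st()
for o in (30,12):
  p,R=insf(o,-12,-1,-14.4); row(p,R=R)
snap("w19")
im=viewer.read_camera("scene");cv2.imwrite("pics/s19.png",cv2.resize(im[80:230,190:350],None,fx=4.5,fy=4,interpolation=cv2.INTER_CUBIC))
E
```

```text
23.48 [666.9  50.8 269.6] [-167.9  -39.9   11.4] [ 0.2  0.3 -0.4] 0.174 [ -8.  10. 114.  51.  31.  27.]
row [-0.0, 0.1, -0.1, -29.2, -0.0, 0.3] n 0.7 t 23.48
row [-0.0, 0.1, -0.1, -47.2, 0.0, 0.3] n 1.1 t 23.48
```

View pics/w19.png

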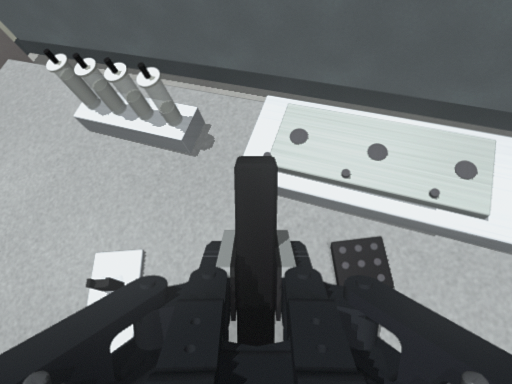

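View pics/s19.png

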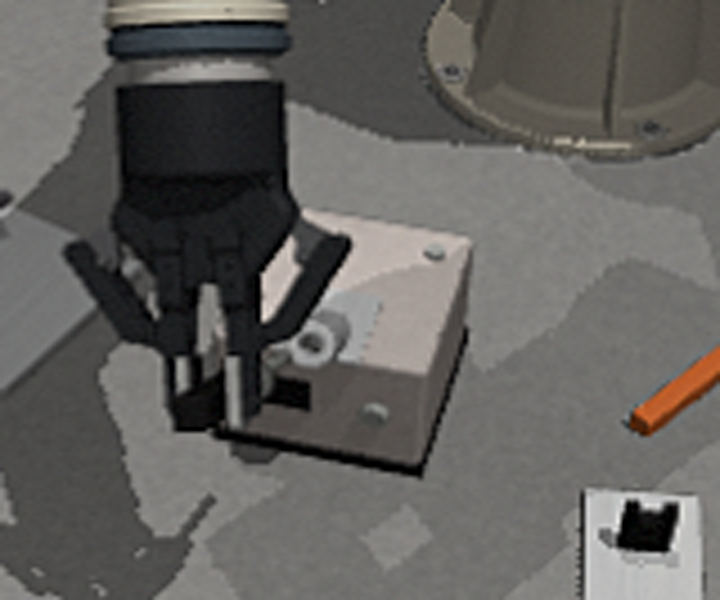

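Emit:
{"op": "servo_tool", "data": {"targets": [0, 0.1, -0.1, -15, 0, 0.3, 0, 0, 0.1, -0.1, -32, 0, 0.3, 0, 0, 0.1, -0.1, -47, 0, 0.3, 0, 0, 0.1, -0.1, -47, 0, 0.3, 0, 0, 0.1, -0.1, -47, 0, 0.3, 0, 0, 0.1, -0.1, -47, 0, 0.3, 0]}}

```text
time_s: 24.08
position: [634.5, 44.4, 241.5]
ee_rot: [-168.1, -40.2, 11.7]
contact_force: [1.0, -0.0, -1.0]
width: 0.172
```

```bash
python3 - <<'E'
from h import *
st()
for o in (12,-15,-50):
  p,R=insf(o,-12,-1,-14.4); row(p,R=R)
im=viewer.read_camera("scene");cv2.imwrite("pics/s20.png",cv2.resize(im[130:190,220:300],None,fx=9,fy=9,interpolation=cv2.INTER_CUBIC))
E
```

```text
24.08 [634.5  44.4 241.5] [-168.1  -40.2   11.7] [ 1. -0. -1.] 0.172 [ -9.  10. 119.  59.  29.  18.]
row [-0.0, -0.2, 0.2, -3.9, -0.0, -0.2] n 0.1 t 24.08
row [-0.0, -0.2, 0.2, -30.9, -0.1, -0.2] n 0.7 t 24.08
row [-0.0, -0.2, 0.2, -65.9, -0.2, -0.3] n 1.6 t 24.08
```

View pics/s20.png

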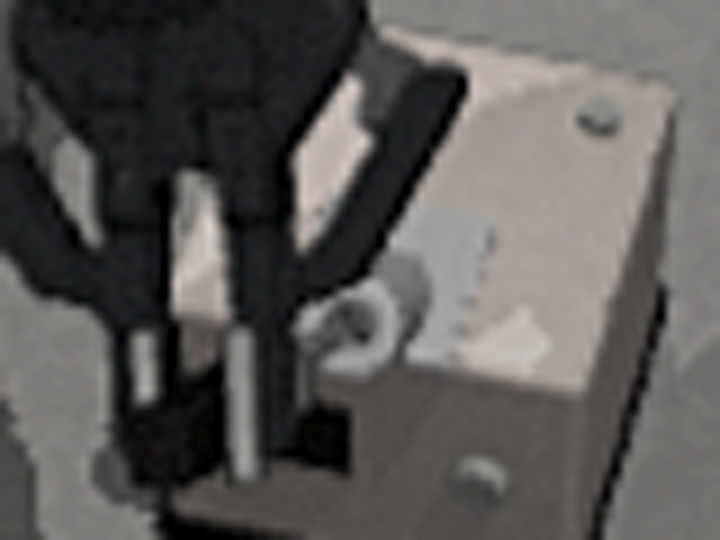

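Emit:
{"op": "servo_tool", "data": {"targets": [0, -0.2, 0.2, -8, 0, -0.2, 0, 0, -0.2, 0.2, -14, 0, -0.2, 0, 0, -0.2, 0.2, -20, 0, -0.2, 0, 0, -0.2, 0.2, -25, 0, -0.2, 0, 0, -0.2, 0.2, -28, 0, -0.2, 0, 0, -0.2, 0.2, -28, 0, -0.2, 0]}}

```text
time_s: 24.63
position: [612.6, 39.9, 222.8]
ee_rot: [-167.9, -39.9, 11.4]
contact_force: [-0.6, 0.6, -0.8]
width: 0.172
```

```bash
python3 - <<'E'
from h import *
st()
for o in (-15,-40,-60):
  p,R=insf(o,-12,-1,-14.4); row(p,R=R)
snap("w21")
im=viewer.read_camera("scene");cv2.imwrite("pics/s21.png",cv2.resize(im[130:190,220:300],None,fx=9,fy=9,interpolation=cv2.INTER_CUBIC))
E
```

```text
24.63 [612.6  39.9 222.8] [-167.9  -39.9   11.4] [-0.6  0.6 -0.8] 0.172 [-10.  10. 122.  63.  29.  12.]
row [-0.0, 0.1, -0.1, -1.7, -0.0, -0.1] n 0.0 t 24.63
row [-0.0, 0.1, -0.1, -26.7, 0.0, -0.0] n 0.6 t 24.63
row [-0.0, 0.1, -0.1, -46.7, 0.0, -0.0] n 1.1 t 24.63
```

View pics/s21.png

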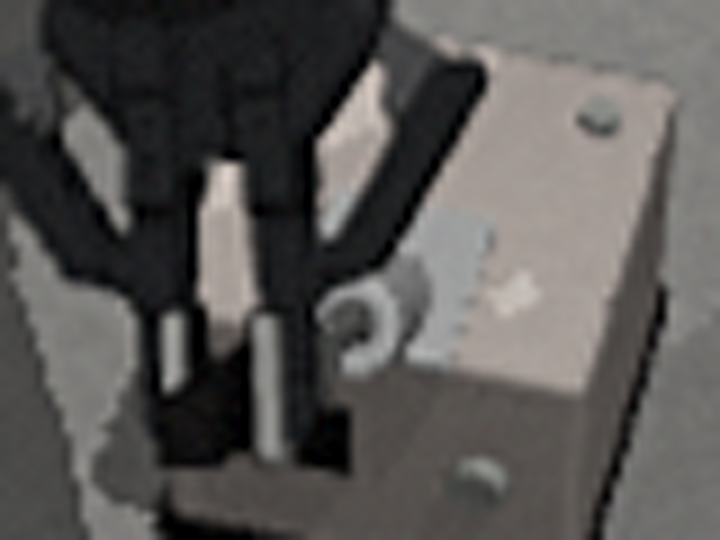

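Emit:
{"op": "servo_tool", "data": {"targets": [0, 0.1, -0.1, -8, 0, 0, 0, 0, 0.1, -0.1, -16, 0, 0, 0, 0, 0.1, -0.1, -24, 0, 0, 0, 0, 0.1, -0.1, -32, 0, 0, 0, 0, 0.1, -0.1, -40, 0, 0, 0, 0, 0.1, -0.1, -46, 0, 0, 0, 0, 0.1, -0.1, -46, 0, 0, 0]}}

```text
time_s: 25.32
position: [578.2, 32.8, 193.4]
ee_rot: [-168.0, -40.0, 11.5]
contact_force: [1.0, -0.0, -0.3]
width: 0.177
```

```bash
python3 - <<'E'
from h import *
st()
for o in (-60,-86,-92):
  p,R=insf(o,-12,-1,-14.4); row(p,R=R)
im=viewer.read_camera("scene");cv2.imwrite("pics/s22.png",cv2.resize(im[130:190,220:300],None,fx=9,fy=9,interpolation=cv2.INTER_CUBIC))
E
```

```text
25.32 [578.2  32.8 193.4] [-168.   -40.    11.5] [ 1.  -0.  -0.3] 0.177 [-12.  10. 127.  72.  28.   0.]
row [-0.0, -0.0, 0.0, -0.8, -0.1, -0.0] n 0.0 t 25.32
row [-0.0, -0.0, 0.0, -26.8, -0.1, -0.0] n 0.6 t 25.32
row [-0.0, -0.0, 0.0, -32.8, -0.1, -0.0] n 0.8 t 25.32
```

View pics/s22.png

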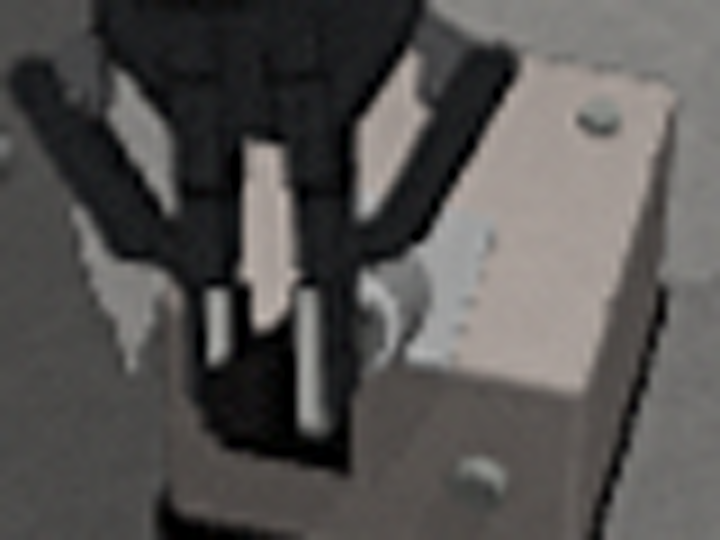

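Emit:
{"op": "servo_tool", "data": {"targets": [0, 0, 0, -8, 0, 0, 0, 0, 0, 0, -16, 0, 0, 0, 0, 0, 0, -22, 0, 0, 0, 0, 0, 0, -26, 0, 0, 0, 0, 0, 0, -29, 0, 0, 0, 0, 0, 0, -31, 0, 0, 0, 0, 0, 0, -31, 0, 0, 0]}}

```text
time_s: 25.95
position: [555.7, 28.0, 174.0]
ee_rot: [-168.0, -40.1, 11.5]
contact_force: [-0.3, 1.5, -2.1]
width: 0.175
```

```bash
python3 - <<'E'
from h import *
st()
for o in (-90,-95):
  p,R=insf(o,-12,-1,-14.4); row(p,R=R)
E
```

```text
25.95 [555.7  28.  174. ] [-168.   -40.1   11.5] [-0.3  1.5 -2.1] 0.175 [-14.  11. 131.  78.  28.  -8.]
row [0.0, -0.1, 0.0, -0.8, -0.4, -0.0] n 0.0 t 25.95
row [0.0, -0.1, 0.0, -5.8, -0.4, -0.0] n 0.1 t 25.95
```

Emit:
{"op": "servo_tool", "data": {"targets": [0, 0, 0, -1.5, 0, 0, 0, 0, 0, 0, -3, 0, 0, 0, 0, 0, 0, -4, 0, 0, 0, 0, 0, 0, -4, 0, 0, 0]}}

```text
time_s: 26.28
position: [554.9, 27.4, 173.4]
ee_rot: [-168.0, -40.3, 11.5]
contact_force: [6.0, 2.9, 4.8]
width: 0.175
```

```bash
python3 - <<'E'
from h import *
st()
p,R=insf(-90,-12,-1,-14.4); row(p,R=R)
im=viewer.read_camera("scene");cv2.imwrite("pics/s23.png",cv2.resize(im[130:190,220:300],None,fx=9,fy=9,interpolation=cv2.INTER_CUBIC))
E
```

```text
26.28 [554.9  27.4 173.4] [-168.   -40.3   11.5] [6.  2.9 4.8] 0.175 [-14.  11. 131.  79.  28. -10.]
row [0.0, -0.3, 0.0, 0.3, -0.7, 0.2] n 0.0 t 26.28
```

View pics/s23.png

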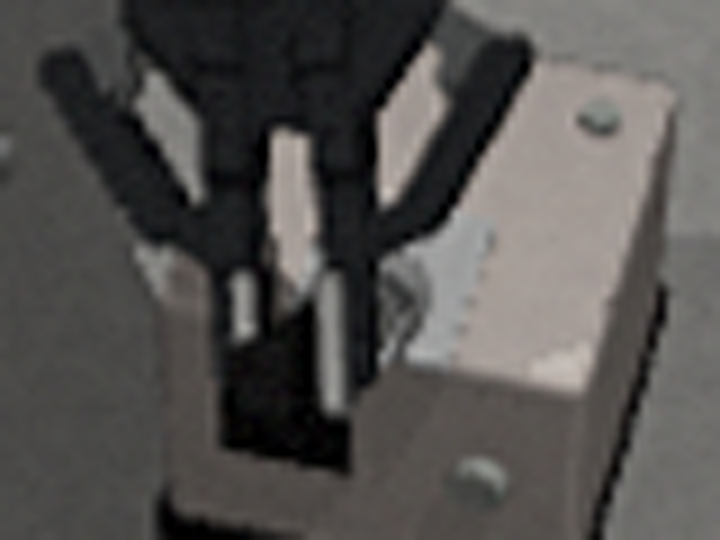

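Emit:
{"op": "servo_tool", "data": {"targets": [0, 0, 0, -3, 0, 0, 0, 0, 0, 0, -4, 0, 0, 0, 0, 0, 0, -4, 0, 0, 0, 0, 0, 0, -4, 0, 0, 0]}}

```text
time_s: 26.67
position: [554.8, 27.3, 173.7]
ee_rot: [-167.9, -40.6, 11.4]
contact_force: [7.8, 4.5, 6.8]
width: 0.17
```

```bash
python3 - <<'E'
from h import *
st()
p,R=insf(-90,-12,-1,-14.4); row(p,R=R)
snap("w24")
E
```

```text
26.67 [554.8  27.3 173.7] [-167.9  -40.6   11.4] [7.8 4.5 6.8] 0.17 [-14.  11. 131.  80.  28. -11.]
row [-0.0, -0.6, 0.1, 0.2, -0.8, 0.5] n 0.1 t 26.67
```

View pics/w24.png

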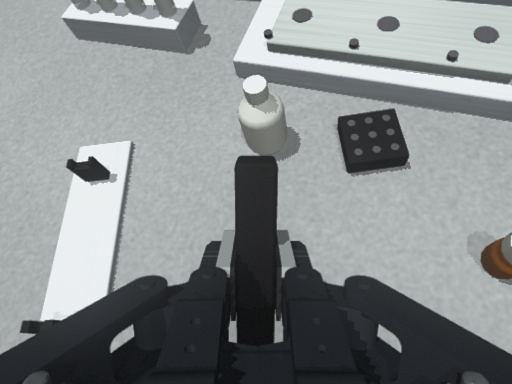

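Emit:
{"op": "servo_tool", "data": {"targets": [0, -0.3, 0, 2, -0.5, 0.3, 0, 0, -0.5, 0, 20, -0.7, 0.5, 0, 0, -0.5, 0, 40, -0.7, 0.5, 0, 0, -0.5, 0, 60, -0.7, 0.5, 0, 0, -0.5, 0, 80, -0.7, 0.5, 0, 0, -0.5, 0, 100, -0.7, 0.5, 0, 0, -0.5, 0, 120, -0.7, 0.5, 0, 0, -0.5, 0, 140, -0.7, 0.5, 0]}}

```text
time_s: 27.38
position: [659.5, 49.4, 265.1]
ee_rot: [-168.0, -40.1, 11.6]
contact_force: [-0.2, 0.0, -0.3]
width: 0.176
```

```bash
python3 - <<'E'
from h import *
st()
p,R=insf(60,-12,-1,-14.4); row(p,R=R)
snap("w25")
im=viewer.read_camera("scene");cv2.imwrite("pics/s25.png",cv2.resize(im[80:230,190:350],None,fx=4.5,fy=4,interpolation=cv2.INTER_CUBIC))
E
```

```text
27.38 [659.5  49.4 265.1] [-168.   -40.1   11.6] [-0.2  0.  -0.3] 0.176 [ -8.  10. 115.  53.  31.  25.]
row [-0.0, -0.1, 0.1, 9.5, 0.3, 1.6] n 0.2 t 27.38
```

View pics/w25.png

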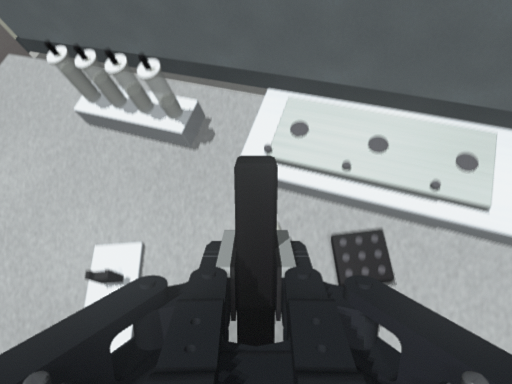

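View pics/s25.png

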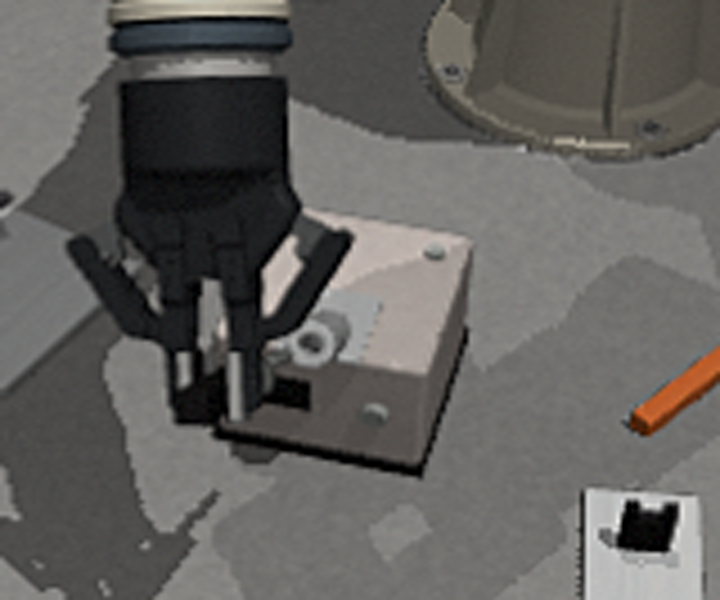

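```bash
python3 - <<'E'
from h import *
print(onz("top",(361,123),20), proj("top",(597,-261,60)))
row([655,30,280],[180,0,0])
row([597,-261,230],[180,0,-7])
E
```

```text
[ 796.09117245 -329.16265998   20.        ] [344.77484091 177.86636983]
row [-15.5, -39.0, 15.3, 0.1, 13.7, -19.6] n 6.2 t 27.48
row [-17.9, -38.1, 22.0, -120.4, 273.6, -111.9] n 7.7 t 27.48
```

Emit:
{"op": "servo_tool", "data": {"targets": [-15.5, -39, 15.3, 0, 14, -20, 0, -15.5, -39, 15.3, 0, 14, -20, 0, -15.5, -39, 15.3, 0, 14, -20, 0, -15.5, -39, 15.3, 0, 14, -20, 0, -15.5, -39, 15.3, 0, 14, -20, 0, -15.5, -39, 15.3, 0, 14, -20, 0, -15.5, -39, 15.3, 0, 14, -20, 0, -15.5, -39, 15.3, 0, 14, -20, 0]}}

```text
time_s: 28.15
position: [654.7, 30.3, 279.9]
ee_rot: [179.8, 0.3, -0.1]
contact_force: [0.5, 0.1, -2.5]
width: 0.173
```

```bash
python3 - <<'E'
from h import *
st()
row([597,-261,230],[180,0,-7])
E
```

```text
28.15 [654.7  30.3 279.9] [ 1.798e+02  3.000e-01 -1.000e-01] [ 0.5  0.1 -2.5] 0.173 [ 3. 21. 86. -0. 73. 93.]
row [0.2, 0.3, 7.0, -57.1, 291.2, 51.1] n 7.2 t 28.15
```

Emit:
{"op": "servo_tool", "data": {"targets": [0.2, 0.3, 7, -57, 291, 51, 0, 0.2, 0.3, 7, -57, 291, 51, 0, 0.2, 0.3, 7, -57, 291, 51, 0, 0.2, 0.3, 7, -57, 291, 51, 0, 0.2, 0.3, 7, -57, 291, 51, 0, 0.2, 0.3, 7, -57, 291, 51, 0, 0.2, 0.3, 7, -57, 291, 51, 0, 0.2, 0.3, 7, -57, 291, 51, 0]}}

```text
time_s: 28.82
position: [593.9, -265.5, 227.6]
ee_rot: [-180.0, 0.2, -7.2]
contact_force: [0.2, 1.1, -0.7]
width: 0.172
```

```bash
python3 - <<'E'
from h import *
st()
row([597,-261,130],[180,0,-7])
snap("w26")
im=viewer.read_camera("scene");cv2.imwrite("pics/s26.png",cv2.resize(im[70:230,90:290],None,fx=4,fy=3.75,interpolation=cv2.INTER_CUBIC))
im=viewer.read_camera("top");cv2.imwrite("pics/t26.png",cv2.resize(im[120:280,290:430],None,fx=4,fy=4,interpolation=cv2.INTER_CUBIC))
E
```

```text
28.82 [ 593.9 -265.5  227.6] [-180.     0.2   -7.2] [ 0.2  1.1 -0.7] 0.172 [-24.  23.  90.  -0.  67.  73.]
row [-0.0, 0.2, -0.2, 2.8, -4.8, 97.6] n 2.3 t 28.82
```

View pics/s26.png

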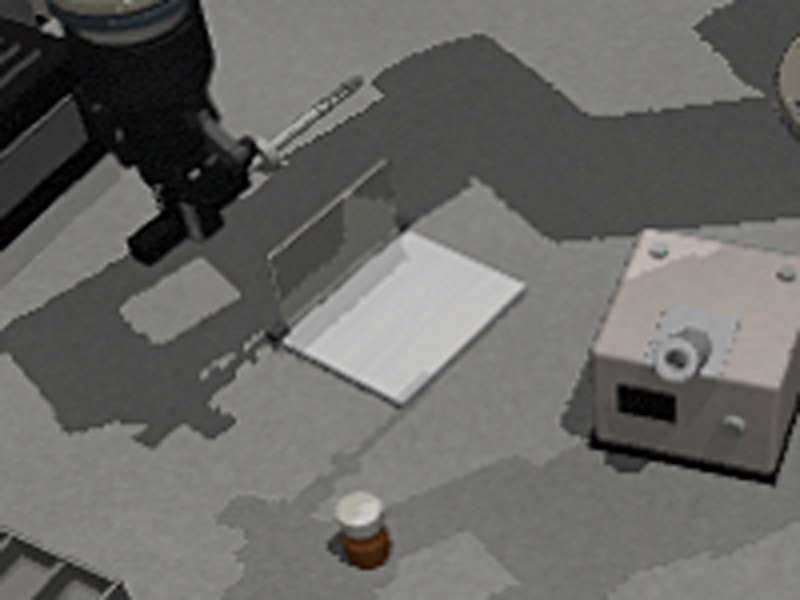

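View pics/t26.png

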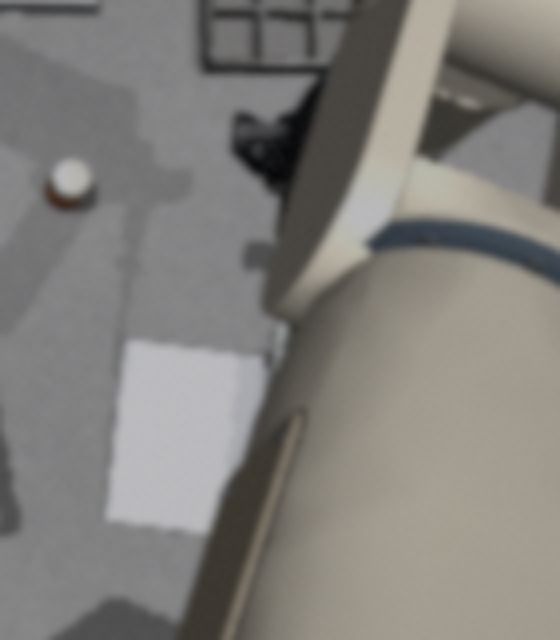

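View pics/w26.png

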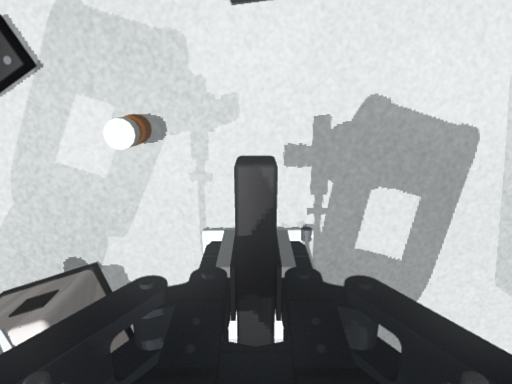

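```bash
python3 - <<'E'
from h import *
S=cam("scene")
cv=lambda p:(p[0]/4+90,p[1]/3.75+70)
for p,z in(((278,338),14),((404,222),14),((402,403),5),((525,287),8),((270,256),94),((386,160),94)): print(p,onz("scene",cv(p),z,S))
O=np.array([437,-257,0]);y=np.array([.122,.9925,0]);x=np.array([.9925,-.122,0])
inv=lambda q:((q[0]-90)*4,(q[1]-70)*3.75)
for n,P in(("front+",O+75*y+75*x+[0,0,10]),("front-",O+75*y-75*x+[0,0,10]),("h+",O-45*y+65*x+[0,0,14]),("t+",O-45*y+65*x+[0,0,94]),("t-",O-45*y-65*x+[0,0,94])): print(n,np.round(inv(proj("scene",P,S))))
E
```

```text
(278, 338) [ 505.27900132 -306.08354768   14.        ]
(404, 222) [ 352.88607246 -292.45000575   14.        ]
(402, 403) [ 514.47173148 -193.44182092    5.        ]
(525, 287) [ 370.69549108 -173.7137537     8.        ]
(270, 256) [ 492.7318307 -305.3391581   94.       ]
(386, 160) [ 365.44419729 -289.71900478   94.        ]
front+ [399. 405.]
front- [525. 286.]
h+ [281. 329.]
t+ [262. 257.]
t- [380. 160.]
```

Emit:
{"op": "servo_tool", "data": {"targets": [0, 0.2, -0.2, 3, -5, 40, 0, 0, 0.2, -0.2, 3, -5, 80, 0, 0, 0.2, -0.2, 3, -5, 120, 0, 0, 0.2, -0.2, 3, -5, 150, 0, 0, 0.2, -0.2, 3, -5, 170, 0, 0, 0.2, -0.2, 3, -5, 177, 0, 0, 0.2, -0.2, 3, -5, 177, 0, 0, 0.2, -0.2, 3, -5, 177, 0]}}

```text
time_s: 29.63
position: [599.9, -255.0, 52.8]
ee_rot: [-179.9, -0.1, -6.9]
contact_force: [-0.8, -0.7, -1.9]
width: 0.176
```

```bash
python3 - <<'E'
from h import *
st()
row([597,-261,50],[180,0,-7])
S=cam("scene")
im=viewer.read_camera("scene");cv2.imwrite("pics/s27.png",cv2.resize(im[90:190,120:240],None,fx=6,fy=6,interpolation=cv2.INTER_CUBIC))
inv=lambda q:np.round((q-[120,90])*6)
s=sensors.sense();R=Ro.from_euler('xyz',s['ee_rot'],degrees=True)
for gx in(-159,-69,-1): P=s['position']+R.apply([gx,0,-14.4]);print(gx,P,inv(proj("scene",P,S)))
for t in("gauge_tip","gauge_collar","gauge_grip"):
  for n in("scene","top"):
    for r in viewer.pinpoint(t,n)[:3]: print(t,n,np.round(r['at'],1),r['p'],inv(np.array(r['at'])))
E
```

```text
29.63 [ 599.9 -255.    52.8] [-1.799e+02 -1.000e-01 -6.900e+00] [-0.8 -0.7 -1.9] 0.176 [-23.  34.  97.   0.  49.  73.]
row [-0.1, -0.1, 0.1, -2.2, 6.3, 2.7] n 0.2 t 29.63
-159 [ 442.51198332 -236.50708795   67.39430566] [412. 308.]
-69 [ 531.86324308 -247.28927629   67.70542326] [289. 424.]
-1 [ 599.37308379 -255.43581859   67.94048988] [190. 517.]
gauge_tip scene [188.6 141.4] 0.8 [412. 308.]
gauge_tip scene [378.  146.3] 0.8 [1548.  338.]
gauge_tip top [179.3 310.7] 0.52 [ 356. 1324.]
gauge_collar scene [355.8 162.9] 0.82 [1415.  437.]
gauge_collar scene [170.6 160.4] 0.7 [304. 422.]
gauge_collar top [194.2 284.1] 0.54 [ 445. 1165.]
gauge_grip scene [342.6 178.4] 0.7 [1336.  530.]
gauge_grip scene [151.7 175.6] 0.6 [190. 514.]
gauge_grip top [200.9 261.8] 0.63 [ 485. 1031.]
gauge_grip top [364. 165.] 0.38 [1464.  450.]
```

View pics/s27.png

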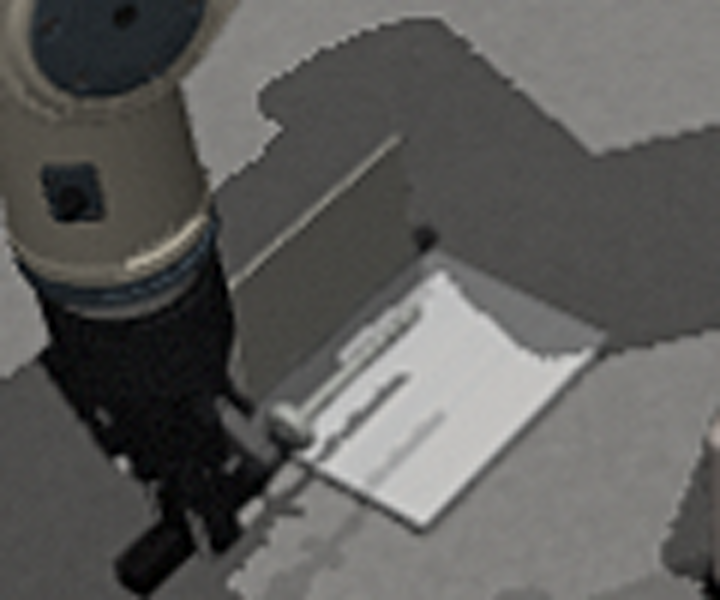

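Emit:
{"op": "servo_tool", "data": {"targets": [0, 0, 0, 0, 0, 0, 0, 0, 0, 0, 0, 0, 0, 0, 0, 0, 0, 0, 0, 0, 0, 0, 0, 0, 0, 0, 0, 0, 0, 0, 0, 0, 0, 0, 0, 0, 0, 0, 0, 0, 0, 0, 0, 0, 0, 0, 0, 0, 0, 0, 0, 0, 0, 0, 0, 0]}}

```text
time_s: 30.65
position: [599.6, -256.1, 52.9]
ee_rot: [-179.9, -0.2, -6.9]
contact_force: [0.7, 0.1, -1.3]
width: 0.175
```

```bash
python3 - <<'E'
from h import *
st(); print(sensors.sense()['qd'])
im=viewer.read_camera("scene");cv2.imwrite("pics/s28.png",im)
for t in("bottle","vial","stage_block"):
  for r in viewer.pinpoint(t,"scene")[:1]: print(t,r)
st()
E
```

```text
30.65 [ 599.6 -256.1   52.9] [-179.9   -0.2   -6.9] [ 0.7  0.1 -1.3] 0.175 [-23.  34.  97.   0.  49.  73.]
[ 0.0300642   0.06844994 -0.00916686  0.05478862  0.04661634 -0.02827466]
bottle {'at': [247.3, 281.5], 'p': 0.82}
vial {'at': [181.2, 215.0], 'p': 0.7}
stage_block {'at': [206.2, 265.9], 'p': 0.63}
30.85 [ 599.7 -256.1   53. ] [-179.9   -0.2   -6.9] [-1.3 -0.7 -0.9] 0.176 [-23.  34.  97.   0.  49.  73.]
```

View pics/s28.png

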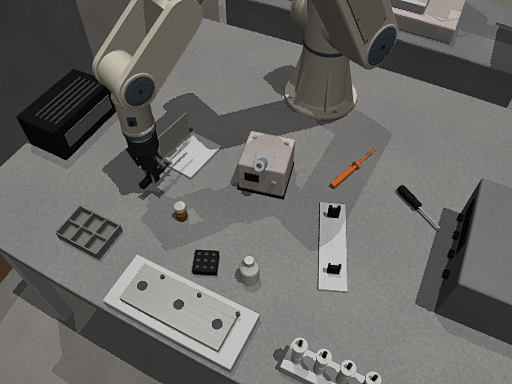

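Everything is in place: the rod is held level in front of the upright panel, the arm is at rest, and the bystanders haven't moved.

```bash
python3 -c "
from cell import hand_in
print(hand_in())"
```

```text
the job is handed in; nothing more can be done
None
```

The job is done and handed in at about 31 s; `hand_in` gave no verdict.

**Steps carried out**
- I folded the panel up along its arc and measured its angle at about 1.55 rad afterwards.
- I took the rod from its cradle. On the first approach to the tube, my fit of the arm's kinematics showed a joint would pass its limit before the rod was fully in. I put the rod back in the cradle and took it again with the gripper turned half round.
- I pushed the rod into the tube. It stopped with about 11 N of resistance within 1 mm of the expected 90 mm depth, and I held it there about 0.4 s. I did not see the collar on the mouth directly, because the hand hid it from the cameras. The stop depth and force are the evidence.
- I drew the rod fully out and held it in front of the panel.

**Last checks**
- **Rod:** it is level within about 0.3°, parallel to the panel within about 1°, and held clear of everything.
- **Tip:** it is about 3 mm along the hinge from the panel's middle, 66 mm in front of the hinge line and 67 mm above the table. The network's tip position in the scene picture fell on the predicted pixel.
- **Arm:** it was at rest, with only sensor-level contact force.
- **Bystanders:** the bottle, jar, drilled block and screwdriver look unmoved. The network's jar position shifted about 7 pixels between its first and last reports, but the jar is in the same place in the pictures.

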